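# Load the tool rinser and wind its carriage to the stop

## Task

Load the bar's tool rinser: first swing the spray arm fully clear of the carriage, alongside the back of the bed, and leave it there while you lift the brew basket off its hook and stand it and every red-handled tamper upright in the carriage tray. Only then wind the handwheel until the nose of the carriage touches the yellow stop, and after that swing the spray arm fully home across the loaded carriage and let go. Leave the milk jug and the shot glasses where they stand.

Things in the scene. Friction and masses are not known exactly. Their poses are not given: they have to be found in the camera images.
- rinser: Tool rinser, fixed: grey bed 100 (x) by 396 (y) by 20 mm high. Origin on the counter under the bed; y runs along the bed to the handwheel (on a grey gear box 70 x 90 x 70 mm centred at y = 250 mm), x away from the robot to the spray arm's steel post (22 mm thick, 192 mm tall, at x = 85, y = -20 mm).
- carriage_mid (a point): Centre of the inner floor of the carriage, a steel tray on the bed; axes as the rinser's. The tray is 94 (x) by 280 mm (y) outside, 84 x 270 mm inside; its walls are 5 mm thick and rise 15 mm above its floor; the floor is 39 mm above the counter. It moves only with the handwheel.
- slot0 (a point): First of four places in a row on the carriage floor (62 mm apart along y), nearest the stop. Nothing marks it; items may stand anywhere in the tray.
- slot1 (a point): Second place on the carriage floor.
- slot2 (a point): Third place on the carriage floor.
- slot3 (a point): Fourth place on the carriage floor, nearest the handwheel.
- nose (a point): Middle of the front face of the black nose on the carriage's -y end: the face that meets the stop. Same axes as the rinser.
- stop: Yellow stop block (96 x 16 x 34 mm) clamped across the bed, elsewhere at each start; it cannot move. Origin at the foot of its face towards the carriage; axes as the rinser's. The nose's y in this frame is the gap left: 30 to 95 mm at the start, 0 when they touch. There the handwheel goes stiff.
- wheel (a joint): Handwheel angle (rad), growing clockwise seen from above, 0 to 26, at the start 0 to 2.5. A turn moves the carriage 25 mm (3.98 mm per rad) along the rinser's -y to the stop. It takes about 2 N at the crank and stays where it is left.
- wheel_axis (a point): Point on the upright axis of the handwheel, a black disc 128 mm in diameter whose top is 98 mm above the counter. This point is 130 mm above the counter, level with crank_grip.
- crank_grip (a point): Point to grip on the handwheel's red crank knob: an upright cylinder 22 mm in diameter, 100 to 152 mm above the counter, 50 mm from the wheel's axis. The point is on its axis, 130 mm above the counter. The knob spins freely on its pin, so a gripper can carry it round without turning.
- spray_arm (a joint): Angle of the spray arm (rad) about its upright hinge: 0 (hard stop) = fully home, straight across the bed towards the robot; growing anticlockwise seen from above to 1.65 (hard stop), along the back of the bed to the rinser's -y. Above 1.3 is fully clear, below 0.12 fully home. At the start 0 to 0.4. Swings with about 1 N and stays where it is left.
- spray_hinge (a point): Point on the upright hinge axis of the spray arm, level with spray_knob, 245 mm above the counter.
- spray_knob (a point): Point to grip on the upright black knob at the arm's free end, 125 mm from the hinge: 22 mm in diameter, fixed to the arm, top 268 mm above the counter (23 mm above this point), free above the copper tube (top 224 mm above the counter). The arm's underside (spray head, 85 mm from the hinge) is 196 mm above the counter.
- hook: Hook stand, fixed: a round foot 90 mm across and a thin post 206 mm tall, both at x = 62 mm in the stand's frame, and a hook of 8 mm rod that runs from the post's top towards -x to its lowest point above the stand's origin, then slants up to a tip at x = -20 mm.
- hook_rest (a point): Lowest point of the hook (axis of its rod), 200 mm above the counter. The hook's tip is 15 mm above this point and 24 mm from it along the stand's -x: lift the basket 20 to 35 mm (higher, the cup's rim meets the rod from below), then move it off towards the stand's -x.
- basket: Steel brew basket (150 g) hanging from the hook by its hoop, at the start with the stand's axes. Origin at the centre of its underside, z up. Cup 54 mm across (foot 50), 45 mm tall; gabled hoop of 6 mm wire in its y-z plane (apex 102 mm above the origin); red upright grip 20 mm square, 106 to 142 mm above the origin.
- basket_grip (a point): Point to grip, on the axis of the basket's square red grip, 126 mm above its origin. While it hangs, close the fingers along the basket's y: along x they would meet the tip of the hook.
- tamper0: Tamper standing on the counter: steel foot 54 mm in diameter and 22 mm tall, above it a red upright handle 28 mm in diameter up to 85 mm. Origin at the centre of its underside, z up. About 300 g. Two or all three of the tampers are present.
- tamper1: Tamper standing on the counter: steel foot 54 mm in diameter and 22 mm tall, above it a red upright handle 28 mm in diameter up to 85 mm. Origin at the centre of its underside, z up. About 300 g. Two or all three of the tampers are present.
- tamper2: Tamper standing on the counter: steel foot 54 mm in diameter and 22 mm tall, above it a red upright handle 28 mm in diameter up to 85 mm. Origin at the centre of its underside, z up. About 300 g. Two or all three of the tampers are present.
- jug: Squat copper milk jug, 88 mm across, 85 mm tall, handle on its +y side; a bystander. Origin at the centre of its underside.
- glass0: Clear shot glass 52 mm across and 62 mm tall; a bystander. Origin at the centre of its underside.
- glass1: Clear shot glass like glass0; a bystander.

How it is judged (in metres and radians):
On the way, in this order (a step that is already met when the one before it is completed fails the run):
1. the spray arm is swung fully clear of the carriage (past 1.3 rad) (value of joint spray_arm above 1.3 rad), for 0.2 s.
2. with the arm still clear, the basket and every tamper stand upright on the carriage floor (x of tamper0 in the frame of carriage_mid between -0.03 and 0.03 m and y of tamper0 in the frame of carriage_mid between -0.125 and 0.125 m and z of tamper0 in the frame of carriage_mid between -0.005 and 0.005 m and angle between each of tamper0, tamper1, tamper2, basket's own z axis and vertical below 0.12 rad and linear speed of each of tamper0, tamper1, tamper2, basket below 0.02 m/s and x of tamper1 in the frame of carriage_mid between -0.03 and 0.03 m and y of tamper1 in the frame of carriage_mid between -0.125 and 0.125 m and z of tamper1 in the frame of carriage_mid between -0.005 and 0.005 m and x of tamper2 in the frame of carriage_mid between -0.03 and 0.03 m and y of tamper2 in the frame of carriage_mid between -0.125 and 0.125 m and z of tamper2 in the frame of carriage_mid between -0.005 and 0.005 m and x of basket in the frame of carriage_mid between -0.03 and 0.03 m and y of basket in the frame of carriage_mid between -0.125 and 0.125 m and z of basket in the frame of carriage_mid between -0.005 and 0.005 m and value of joint spray_arm above 1.3 rad), for 0.3 s.
3. with the arm still clear, the carriage's nose touches the stop (gap under 2.5 mm) (y of nose in the frame of stop below 0.0025 m and value of joint spray_arm above 1.3 rad), for 0.2 s.
4. the spray arm is swung fully home across the carriage (below 0.12 rad) (value of joint spray_arm below 0.12 rad), for 0.2 s.
At the end, for the whole second after the job is handed in: The basket and every tamper present stand upright (within 0.12 rad) and still on the carriage floor, inside the tray; the carriage's nose is within 2.5 mm of the stop; the spray arm is within 0.12 rad of fully home; everything is let go (x of tamper0 in the frame of carriage_mid between -0.03 and 0.03 m and y of tamper0 in the frame of carriage_mid between -0.125 and 0.125 m and z of tamper0 in the frame of carriage_mid between -0.005 and 0.005 m and angle between each of tamper0, tamper1, tamper2, basket's own z axis and vertical below 0.12 rad and linear speed of each of tamper0, tamper1, tamper2, basket below 0.02 m/s and x of tamper1 in the frame of carriage_mid between -0.03 and 0.03 m and y of tamper1 in the frame of carriage_mid between -0.125 and 0.125 m and z of tamper1 in the frame of carriage_mid between -0.005 and 0.005 m and x of tamper2 in the frame of carriage_mid between -0.03 and 0.03 m and y of tamper2 in the frame of carriage_mid between -0.125 and 0.125 m and z of tamper2 in the frame of carriage_mid between -0.005 and 0.005 m and x of basket in the frame of carriage_mid between -0.03 and 0.03 m and y of basket in the frame of carriage_mid between -0.125 and 0.125 m and z of basket in the frame of carriage_mid between -0.005 and 0.005 m and y of nose in the frame of stop below 0.0025 m and value of joint spray_arm below 0.12 rad); the robot touches nothing.
It fails at once if the milk jug is moved more than 30 mm (distance of jug from where it was at the start of the episode above 0.03 m).
It fails at once if the first shot glass is moved more than 30 mm (distance of glass0 from where it was at the start of the episode above 0.03 m).
It fails at once if the second shot glass is moved more than 30 mm (distance of glass1 from where it was at the start of the episode above 0.03 m).
Of tamper0, tamper1, tamper2 only 2 to 3 are there at a start; the rules pass over those that are not, and their reading is None.
At some moment in a run one of tamper0, tamper1, tamper2 may be knocked a few centimetres aside while the robot is not near it.
It also fails if it takes over 210 s, if anything falls off the work surface, if the arm or the gripper's body presses on something with over 40 N, if the wrist force passes 120 N, or if a joint passes its speed limit or range.

## Robot

A 6-joint arm with a two-finger parallel gripper is mounted at the origin on the work surface. World frame = base frame: x ahead of the robot, y to its left, z up, the work surface at z = 0. Lengths are in m, angles in degrees, forces in N, time in s.
With the tool pointing down it reaches from about 0.3 to 0.75 m from the base axis. Payload 8.5 kg.
Tool frame: the origin (TCP) lies at the very end of the fingers, on their centre line; the grasp point (between the pads) lies grasp_offset behind it (grasp_offset is the distance from the TCP to the grasp point, in m); x points along the fingers, z is the direction in which the jaws open and shut, and the axes are right-handed (so a half turn about x gives the same grasp; the last joint's range is limited). The gripper opens to 85 mm and grips with 20 to 120 N. Pads are 22 mm wide; open, the fingers measure 114 mm over their backs; the gripper's body (76 mm by 85 mm) begins 54 mm behind the grasp point. The pads swing forward as they close: fully open they stand 13 mm farther back than shut.
Start: joints at [-80.059, 21.807, 74.336, -0, 83.858, -12.336], TCP at [0.208, -0.509, 0.231] pointing down, gripper open.
Joint ranges: [-178.18, 178.18], [-50.72, 133.34], [12.68, 142.11], [-81.47, 261.47], [9.98, 163.14], [-165.26, 165.26]. Speed limits (degrees/s): [136.94, 136.94, 180, 180, 180, 180].

## Interface

Orientations are given as a 3x3 rotation matrix whose columns are the frame's x, y, z axes.
In Python, from rig import observe, get_image, close_job, recognise, grasp_offset gives the robot as it stands.
- The arm moves only by the tool drive_tool, never from a script. Its argument "targets" is a list that holds one entry, the list of rows, each a list of 7 numbers: the shift along the tool's x, y, z in units of 50 mm (1.0 is 50 mm), then the turn, a rotation vector about the tool's x, y, z in rad, then the opening, from -1 (shut) to 1 (fully open), so that 0 is half open. A call has 1 to 5 rows; each row shifts and turns the commanded pose from where the row before left it, along the tool's axes as they then stand; what a row does not reach is not made up. A row lasts 1/10 s, in which the tool goes at most 50 mm and 8.59 degrees, less where a joint would pass 70% of its speed; a pose out of reach is approached as far as the arm can. A call is refused whole if a number of a shift passes 1 or a number of a turn 0.15, either way. A call with a gripper value outside its range is refused whole. The fingers move at their own pace and stop on an object; "force" is the grip in N (left out, the last holds). Time passes only in rows, so rows that do not move let the fingers close. It gives the time, the measured TCP pose, the force and the opening at its end, in the units of the state.
- observe(): the state, without advancing time (a new reading comes with each control period).
- get_image(name): name is "side" or "top" or "wrist"; returns a dict with "image" (400x640x3 uint8, red, green, blue), "fx", "fy", "cx", "cy" (pixels), "rvec" (rotation vector, rad) and "tvec" (3), from world to camera coordinates, as OpenCV has them. Camera axes: x right, y down, z forward; pixel columns grow to the right and rows downward; lengths in m; the calibration is good to about 2 mm. A picture is of the moment at which its call begins. There is no depth.
- close_job(): hands the job in, once; it reports no verdict.
Trained networks look in a picture, given as the dict that the camera call returned (one of the last four; its "shot" number tells which), for a name from the list of things; names that differ only in an ending like _2 or _b are one class to them, and where a whole thing is asked for, a point or a joint stands for the part that bears it (a point fixed in the world has none). Each returns a list of dicts, best first, with "p" (0 to 1); they miss things now and then, are a little off and sometimes report something else, mostly with a low value. They report only what shows in the picture. A call takes as long as a camera call.
- recognise(label, picture): "at" ([column, row] as shares, 0 to 1, of the picture: columns of its width, rows of its height, amid what is visible of it).
The state is a dict: "time_s": time; "q": joint angles; "qvel": joint speeds; "joint_efforts": joint torques, N m; "position": TCP position; "tool_rot": TCP orientation; "ft_force": force on the tool from outside, world axes, zero at the start; "wrist_torque": the same for the moment, N m; "grip_width": finger opening in m.
Only numpy, scipy, OpenCV 4.12 (cv2) and the standard library are available. Lean on these libraries where they do the work, as an engineer would, in place of code of your own. Each camera call takes 0.05 s, during which the arm holds its last target.

## Working session

There is one attempt and no reset: what is moved stays moved. The work goes in short steps, Python scripts to look and compute and a tool call to move; the robot and the scene stay as the last step left them, time stands still between calls to the robot, and variables do not carry over. Pictures are saved under pics/ and viewed, and the job is handed in when it is done.

Besides the shell and the picture viewer there is one more tool, called after "Call:" as a command line: name --argument value ..., lists and objects as JSON in quotes. drive_tool: Moves the arm, as the interface text tells. Its arguments: {"type":"object","properties":{"targets":{"type":"array"},"force":{"type":"number"}},"required":["targets"]}

```bash
ls; mkdir -p pics
python3 - <<'E'
from rig import observe,get_image,grasp_offset,recognise
import cv2,numpy as np
print(grasp_offset); s=observe(); print({k:np.round(v,3).tolist() for k,v in s.items()})
for n in ["top","side","wrist"]:
    p=get_image(n); cv2.imwrite(f"pics/a_{n}.png",p["image"][:,:,::-1])
    R=cv2.Rodrigues(np.array(p["rvec"]))[0]; print(n,p["fx"],p["fy"],p["cx"],p["cy"],"cam",-R.T@np.array(p["tvec"]),R.tolist())
E
```

```text
pics
0.0187
{'time_s': 0.0, 'q': [-80.058, 21.842, 74.385, 0.001, 83.856, -12.337], 'qvel': [0.173, 0.07, 0.016, -0.04, 0.033, 0.093], 'joint_efforts': [-0.0, -44.846, -23.128, -0.0, 0.005, 0.0], 'position': [0.208, -0.509, 0.231], 'tool_rot': [[-0.0, 0.925, 0.379], [0.001, 0.379, -0.925], [-1.0, 0.0, -0.001]], 'ft_force': [-0.08, -0.068, -0.824], 'wrist_torque': [0.038, -0.018, -0.048], 'grip_width': 0.085}
top 365.8824421651372 365.8824421651372 317.4697829352485 203.35396335105975 cam [0.40307299 0.00919384 1.00610376] [[0.0016491006982677359, -0.9999854484776868, -0.005136467635138836], [-0.9817590558767068, -0.0006424413981512833, -0.19012822902748405], [0.1901221624928679, 0.005356314211264798, -0.9817458292384571]]
side 485.44811685092554 485.44811685092554 322.83527964890675 195.23023443780787 cam [ 0.2380108  -0.97067026  1.12573428] [[0.9578387950668757, -0.28671692945588195, 0.018391438992830134], [-0.18109693545166336, -0.6522091595280104, -0.7360890653975117], [0.2230442616048489, 0.7017240302221074, -0.67663479276046]]
wrist 319.4886134210804 319.4886134210804 319.17047066610223 197.49899429062265 cam [ 0.28012718 -0.4808501   0.37353454] [[0.37800735394359797, -0.925802494234727, -0.00042665362727858924], [-0.8830501177631246, -0.36068980769488324, 0.3002088475437724], [-0.27808798946213276, -0.11310439555466598, -0.9538734013605381]]
```

View pics/a_top.png

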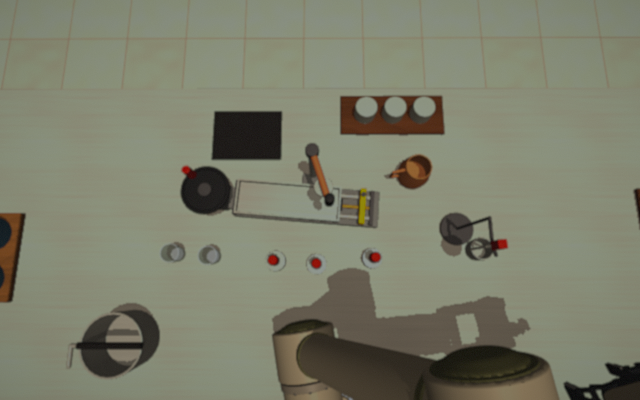

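View pics/a_side.png

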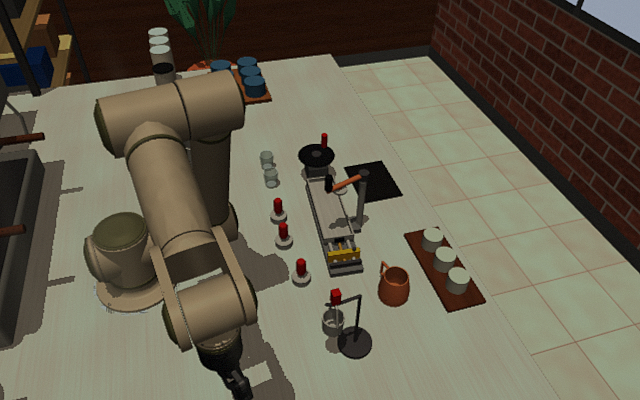

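The top view shows the rinser along y in the middle, with the spray arm's knob at about (329,199). Three tampers stand at (274,259), (316,263) and (373,257). The basket and hook are at (480,240), the jug at (413,171), and the glasses at (174,252) and (210,254). Next I'll measure them.

```bash
cat > h.py <<'E'
from rig import observe,get_image,grasp_offset,recognise
import cv2,numpy as np
def cam(p):
    R=cv2.Rodrigues(np.array(p["rvec"],float))[0]; t=np.array(p["tvec"],float).ravel()
    return R,t
def ray(p,uv):
    R,t=cam(p); d=R.T@np.array([(uv[0]-p["cx"])/p["fx"],(uv[1]-p["cy"])/p["fy"],1.]); return -R.T@t,d
def atz(p,uv,z):
    c,d=ray(p,uv); return c+d*(z-c[2])/d[2]
def proj(p,X):
    R,t=cam(p); x=R@np.array(X,float)+t; return np.array([p["fx"]*x[0]/x[2]+p["cx"],p["fy"]*x[1]/x[2]+p["cy"]])
def tri(rs):
    A=np.zeros((3,3));b=np.zeros(3)
    for c,d in rs:
        d=d/np.linalg.norm(d);M=np.eye(3)-np.outer(d,d);A+=M;b+=M@c
    X=np.linalg.solve(A,b); e=max(np.linalg.norm((np.eye(3)-np.outer(d,d)/(d@d))@(X-c)) for c,d in rs); return X,e
def rec(l,p,n=4):
    return [(round(r["p"],2),(r["at"][0]*640,r["at"][1]*400)) for r in recognise(l,p)[:n]]
E
python3 - <<'E'
from h import *
pt=get_image("top");ps=get_image("side")
for l in ["spray_knob","spray_hinge","crank_grip","wheel_axis","basket_grip","basket","hook_rest","tamper0","jug","glass0","nose","stop","carriage_mid","slot0","slot3","rinser"]:
    a=rec(l,pt);b=rec(l,ps)
    print(l,[(q,np.round(u).tolist()) for q,u in a],[(q,np.round(u).tolist()) for q,u in b])
    if a and b:
        X,e=tri([ray(pt,a[0][1]),ray(ps,b[0][1])]);print("   tri",X.round(3),round(e,4))
E
```

```text
spray_knob [(0.83, [318.0, 181.0]), (0.21, [205.0, 186.0])] [(0.92, [340.0, 183.0])]
   tri [0.604 0.013 0.214] 0.0038
spray_hinge [(0.89, [322.0, 179.0])] [(0.91, [342.0, 182.0])]
   tri [0.606 0.004 0.223] 0.0034
crank_grip [] [(0.41, [325.0, 141.0]), (0.39, [331.0, 214.0])]
wheel_axis [(0.58, [204.0, 189.0])] [(0.63, [315.0, 154.0])]
   tri [0.614 0.305 0.095] 0.0018
basket_grip [(0.95, [481.0, 246.0]), (0.27, [209.0, 255.0])] [(0.65, [333.0, 317.0]), (0.58, [393.0, 284.0])]
   tri [ 0.465 -0.367  0.15 ] 0.0023
basket [(0.95, [481.0, 247.0]), (0.7, [362.0, 205.0]), (0.34, [282.0, 202.0])] [(0.96, [335.0, 317.0]), (0.19, [393.0, 287.0])]
   tri [ 0.466 -0.367  0.148] 0.0001
hook_rest [(0.9, [457.0, 229.0])] [(0.57, [355.0, 339.0])]
   tri [ 0.524 -0.364  0.02 ] 0.0013
tamper0 [(0.63, [458.0, 227.0]), (0.6, [318.0, 263.0]), (0.58, [276.0, 258.0]), (0.55, [373.0, 256.0])] [(0.81, [303.0, 274.0]), (0.79, [281.0, 241.0]), (0.66, [277.0, 218.0]), (0.42, [345.0, 251.0])]
   tri [ 0.458 -0.282  0.226] 0.0458
jug [(0.95, [414.0, 174.0])] [(0.72, [392.0, 285.0]), (0.23, [279.0, 214.0])]
   
[... 192 characters left out ...]
0, 201.0]), (0.44, [459.0, 228.0])] [(0.91, [330.0, 211.0]), (0.38, [329.0, 207.0])]
   tri [ 0.608  0.114 -0.   ] 0.0026
stop [(0.66, [361.0, 208.0]), (0.37, [458.0, 228.0]), (0.25, [322.0, 180.0])] [(0.75, [340.0, 250.0])]
   tri [ 0.574 -0.1    0.054] 0.0014
carriage_mid [(0.75, [284.0, 201.0])] [(0.8, [330.0, 212.0])]
   tri [0.605 0.107 0.003] 0.0011
slot0 [(0.77, [284.0, 202.0])] [(0.96, [329.0, 212.0])]
   tri [0.604 0.109 0.006] 0.0017
slot3 [(0.77, [284.0, 202.0])] [(0.96, [329.0, 212.0])]
   tri [0.604 0.109 0.006] 0.0017
rinser [(0.67, [281.0, 199.0])] [(0.75, [331.0, 206.0]), (0.66, [340.0, 183.0]), (0.63, [282.0, 238.0]), (0.61, [324.0, 142.0])]
   tri [0.61  0.114 0.023] 0.0027
```

Run:
```python
import cv2
t=cv2.imread("pics/a_top.png");s=cv2.imread("pics/a_side.png")
cv2.imwrite("pics/b_top.png",cv2.resize(t[130:280,160:430],(800,444),interpolation=cv2.INTER_CUBIC))
cv2.imwrite("pics/b_top2.png",cv2.resize(t[200:275,420:520],(800,600),interpolation=cv2.INTER_CUBIC))
cv2.imwrite("pics/b_side.png",cv2.resize(s[120:290,250:400],(529,600),interpolation=cv2.INTER_CUBIC))
```

```text
(no output)
```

View pics/b_top.png

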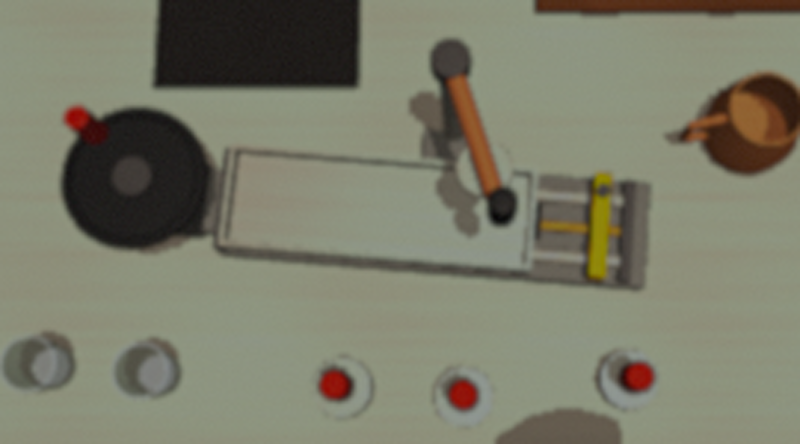

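View pics/b_top2.png

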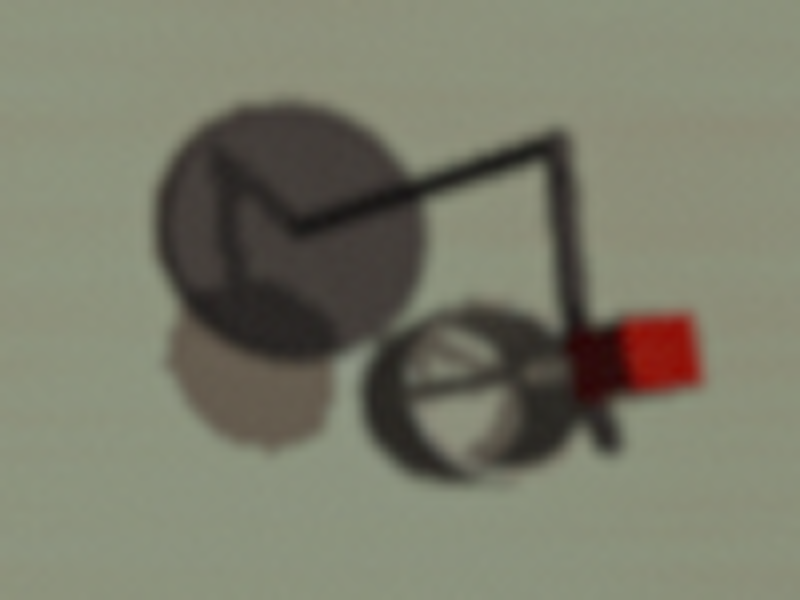

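View pics/b_side.png

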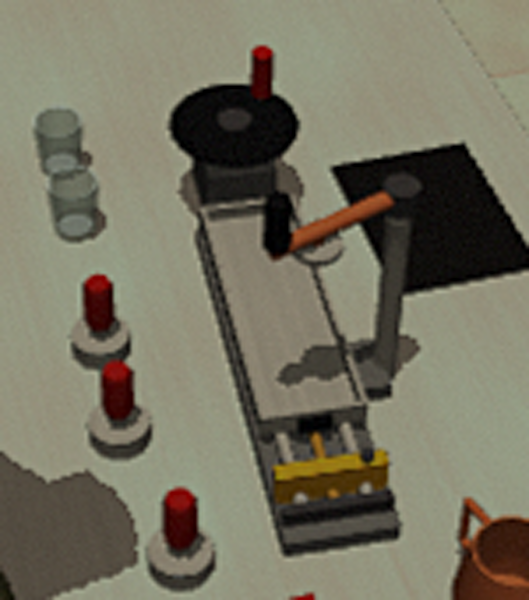

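Run:
```python
from h import *
pt=get_image("top");ps=get_image("side")
cr=lambda x,y:(160+x/2.963-.0,130+y/2.96)
sc=lambda x,y:(250+x/3.527,120+y/3.53)
cr2=lambda x,y:(420+x/8,200+y/8)
P={}
for n,u,z in [("hinge",cr(452,55),.235),("knobtop",cr(504,198),.268),("wheel",cr(131,175),.098),("crank",cr(76,117),.152),
 ("trayA",cr(228,150),.054),("trayB",cr(216,247),.054),("trayC",cr(533,172),.054),("trayD",cr(528,270),.054),
 ("t0",cr(336,384),.085),("t1",cr(463,394),.085),("t2",cr(638,376),.085),("stopT",cr(607,173),.034),("stopB",cr(605,279),.034),("stopTl",cr(593,173),.034),("stopBl",cr(589,279),.034),
 ("hookcorner",cr2(560,140),.206),("hooktip",cr2(610,445),.215),("grip",cr2(662,350),.246),("foot",cr2(290,230),.006)]:
    P[n]=atz(pt,u,z); print(n,P[n].round(4))
for n,u,z in [("hinge",sc(403,185),.235),("knobtop",sc(278,197),.268),("wheel",sc(234,120),.098),("crank",sc(262,50),.152),("t0",sc(98,281),.085),("t1",sc(117,368),.085),("t2",sc(180,495),.085)]:
    print("side",n,atz(ps,u,z).round(4))
v=P["hinge"]-P["wheel"]; a=np.arctan2(v[1],v[0])-np.arctan2(-.27,.085); print("yaw",np.degrees(a),np.hypot(*v[:2]),np.hypot(.27,.085))
g=lambda im,box:im[box[1]:box[3],box[0]:box[2]].astype(int)
for nm,p in (("top",pt),("side",ps)):
    im=p["image"].astype(int); m=((im[:,:,0]>110)&(im[:,:,1]<60)&(im[:,:,2]<60)).astype(np.uint8)
    n,_,st,ce=cv2.connectedComponentsWithStats(m)
    print(nm,[(st[i].tolist(),ce[i].round(1).tolist()) for i in range(1,n) if st[i][4]>10])
```

```text
hinge [0.6757 0.0245 0.235 ]
knobtop [ 0.5596 -0.0128  0.268 ]
wheel [0.6157 0.3032 0.098 ]
crank [0.6518 0.3338 0.152 ]
trayA [0.6494 0.2308 0.054 ]
trayB [0.5602 0.2376 0.054 ]
trayC [ 0.629  -0.0454  0.054 ]
trayD [ 0.5397 -0.0401  0.054 ]
t0 [0.4383 0.1238 0.085 ]
t1 [0.4302 0.017  0.085 ]
t2 [ 0.4453 -0.1301  0.085 ]
stopT [ 0.6328 -0.1146  0.034 ]
stopB [ 0.5345 -0.1106  0.034 ]
stopTl [ 0.6328 -0.1017  0.034 ]
stopBl [ 0.5344 -0.0961  0.034 ]
hookcorner [ 0.5265 -0.367   0.206 ]
hooktip [ 0.4427 -0.3689  0.215 ]
grip [ 0.4655 -0.3697  0.246 ]
foot [ 0.5261 -0.366   0.006 ]
side hinge [0.6737 0.0139 0.235 ]
side knobtop [ 0.559  -0.0104  0.268 ]
side wheel [0.6154 0.3023 0.098 ]
side crank [0.6527 0.3348 0.152 ]
side t0 [0.4394 0.127  0.085 ]
side t1 [0.4311 0.0182 0.085 ]
side t2 [ 0.4469 -0.1294  0.085 ]
yaw -5.322587525503611 0.28508783360222145 0.28306359709436324
top [([182, 167, 8, 7, 39], [185.6, 169.5]), ([498, 240, 9, 9, 69], [502.1, 243.7]), ([372, 253, 8, 9, 56], [375.6, 256.8]), ([268, 256, 9, 9, 61], [272.0, 259.7]), ([312, 259, 9, 9, 67], [316.0, 263.1])]
side [([322, 133, 5, 4, 14], [324.0, 134.3]), ([275, 198, 6, 4, 21], [277.4, 199.6]), ([279, 223, 8, 5, 28], [282.5, 224.7]), ([297, 259, 8, 5, 31], [300.4, 260.8]), ([331, 288, 10, 9, 60], [335.7, 292.0])]
```

```bash
cat >> h.py <<'E'
def plan(wps, start=None, step=.046, rstep=8.0):
    """wps: list of (xyz, jaw angle deg or None); rows from measured pose"""
    s=observe(); p=np.array(s["position"],float); R=np.array(s["tool_rot"],float)
    print("t",s["time_s"],"pos",p.round(4),"jaw",round(np.degrees(np.arctan2(R[1,2],R[0,2])),2),"w",round(s["grip_width"],4),"F",np.round(s["ft_force"],1), "tilt",R[:,0].round(3))
    phi=np.degrees(np.arctan2(R[1,2],R[0,2]))
    rows=[]
    for X,a in wps:
        X=np.array(X,float); a=phi if a is None else a
        d=X-p; da=(a-phi+180)%360-180
        n=max(1,int(np.ceil(max(np.linalg.norm(d)/step,abs(da)/rstep))))
        for i in range(n):
            c,sn=np.cos(np.radians(phi)),np.sin(np.radians(phi))
            z=np.array([c,sn,0]);x=np.array([0,0,-1.]);y=np.cross(z,x)
            e=d/n/.05
            r=np.round([e@x,e@y,e@z,-np.radians(da/n)],2)
            rows.append(r)
            p=p+(r[0]*x+r[1]*y+r[2]*z)*.05; phi-=np.degrees(r[3])
    for i in range(0,len(rows),5):
        print([[float(v) for v in r] for r in rows[i:i+5]])
    return rows
E
python3 - <<'E'
from h import *
plan([((.24,-.46,.32),None),((.5593,-.0118,.32),-72.1),((.5593,-.0118,.234),-72.1)])
E
```

```text
t 1.95 pos [ 0.2085 -0.5089  0.2313] jaw -67.72 w 0.0852 F [ 0.4 -0.4  0.3] tilt [-0. -0. -1.]
[[-0.59, 0.32, -0.22, -0.0], [-0.59, 0.32, -0.22, -0.0], [-0.59, 0.32, -0.22, -0.0], [-0.0, 0.78, -0.49, 0.01], [-0.0, 0.77, -0.5, 0.01]]
[[-0.0, 0.77, -0.51, 0.01], [-0.0, 0.76, -0.51, 0.01], [-0.0, 0.75, -0.52, 0.01], [-0.0, 0.75, -0.53, 0.01], [-0.0, 0.74, -0.54, 0.01]]
[[-0.0, 0.74, -0.54, 0.01], [-0.0, 0.73, -0.55, 0.01], [-0.0, 0.73, -0.56, 0.01], [-0.0, 0.72, -0.56, 0.01], [-0.0, 0.72, -0.57, 0.01]]
[[0.86, -0.0, 0.0, -0.02], [0.86, -0.0, 0.0, -0.02]]
```

Call:
drive_tool --targets '[[[-0.59,0.32,-0.22,0,0,0,1],[-0.59,0.32,-0.22,0,0,0,1],[-0.59,0.32,-0.22,0,0,0,1],[0,0.78,-0.49,0.01,0,0,1],[0,0.77,-0.5,0.01,0,0,1]]]'

```text
time_s: 2.45
position: [0.2942, -0.3845, 0.3205]
tool_rot: [[0.001, 0.933, 0.359], [-0.001, 0.359, -0.933], [-1.0, 0.0, 0.002]]
ft_force: [0.6, -0.4, -1.3]
grip_width: 0.0852
```

Call:
drive_tool --targets '[[[0,0.77,-0.51,0.01,0,0,1],[0,0.76,-0.51,0.01,0,0,1],[0,0.75,-0.52,0.01,0,0,1],[0,0.75,-0.53,0.01,0,0,1],[0,0.74,-0.54,0.01,0,0,1]]]'

```text
time_s: 2.95
position: [0.427, -0.1965, 0.3201]
tool_rot: [[0.0, 0.95, 0.313], [-0.0, 0.313, -0.95], [-1.0, 0.0, 0.001]]
ft_force: [0.7, -0.2, 0.4]
grip_width: 0.0851
```

Call:
drive_tool --targets '[[[0,0.74,-0.54,0.01,0,0,1],[0,0.73,-0.55,0.01,0,0,1],[0,0.73,-0.56,0.01,0,0,1],[0,0.72,-0.56,0.01,0,0,1],[0,0.72,-0.57,0.01,0,0,1]]]'

```text
time_s: 3.45
position: [0.5601, -0.0099, 0.3199]
tool_rot: [[0.0, 0.964, 0.265], [-0.0, 0.265, -0.964], [-1.0, 0.0, 0.0]]
ft_force: [0.5, -0.8, -0.1]
grip_width: 0.0857
```

Run:
```python
from h import *
plan([((.5593,-.0118,.32),-72.1),((.5593,-.0118,.234),-72.1)])
pw=get_image("wrist"); cv2.imwrite("pics/c_w.png",pw["image"][:,:,::-1])
for n,X in [("knob",(.5593,-.0118,.268)),("hinge",(.6786,.0266,.235)),("tray",(.596,.09,.039)),("t1",(.4307,.0176,.085)),("wheel",(.6155,.3028,.098))]: print(n,proj(pw,X).round())
```

```text
t 3.45 pos [ 0.5601 -0.0099  0.3199] jaw -74.61 w 0.0857 F [ 0.5 -0.8 -0.1] tilt [ 0. -0. -1.]
[[-0.0, -0.03, 0.03, -0.04], [0.86, 0.0, 0.0, -0.0], [0.86, 0.0, 0.0, -0.0]]
knob [320. 222.]
hinge [311.  20.]
tray [250. 110.]
t1 [272. 253.]
wheel [40. 37.]
```

View pics/c_w.png

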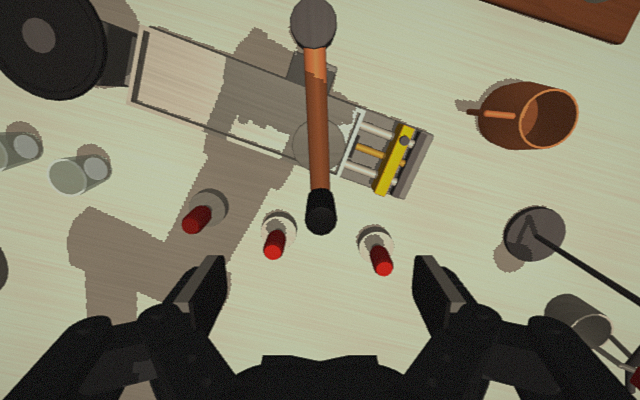

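The wrist view shows the knob's top at (320,217), and the projection predicted (320,222). The fingers straddle it, so I descend and grip.

Call:
drive_tool --targets '[[[0,0,0.03,-0.04,0,0,1],[0.86,0,0,0,0,0,1],[0.86,0,0,0,0,0,1],[0,0,0,0,0,0,-1],[0,0,0,0,0,0,-1]]]' --force 40

```text
time_s: 4.0
position: [0.5601, -0.0134, 0.235]
tool_rot: [[0.0, 0.953, 0.304], [-0.0, 0.304, -0.953], [-1.0, 0.0, 0.0]]
ft_force: [0.6, 0.4, 1.0]
grip_width: 0.0593
```

Call:
drive_tool --targets '[[[0,0,0,0,0,0,-1],[0,0,0,0,0,0,-1],[0,0,0,0,0,0,-1],[0,0,0,0,0,0,-1]]]'

```text
time_s: 4.4
position: [0.5603, -0.0133, 0.2358]
tool_rot: [[0.004, 0.953, 0.304], [-0.001, 0.304, -0.953], [-1.0, 0.003, 0.002]]
ft_force: [-1.7, -0.3, 6.7]
grip_width: 0.021
```

Run:
```python
from h import *
s=observe();p=np.array(s["position"]);H=np.array([.6786,.0266])
v=p[:2]-H; a0=np.degrees(np.arctan2(v[1],v[0]));r=np.hypot(*v);print(a0%360,r,(a0%360-175.3)*np.pi/180)
w=[]
R=np.array(s["tool_rot"]);phi=np.degrees(np.arctan2(R[1,2],R[0,2]))
end=265.5-360; 
a0=(a0%360)-360
n=10
for i in range(1,n+1):
    a=a0+(end-a0)*i/n
    w.append(((H[0]+r*np.cos(np.radians(a)),H[1]+r*np.sin(np.radians(a)),p[2]),phi+a-a0))
plan(w)
```

```text
198.64655536073238 0.12483476262313202 0.4074742600439123
t 4.4 pos [ 0.5603 -0.0133  0.2358] jaw -72.31 w 0.021 F [-1.7 -0.3  6.7] tilt [ 0.004 -0.001 -1.   ]
[[0.0, 0.02, 0.29, -0.12], [0.0, 0.02, 0.29, -0.11], [0.0, 0.03, 0.29, -0.12], [0.0, 0.02, 0.29, -0.12], [0.0, 0.02, 0.29, -0.11]]
[[0.0, 0.02, 0.29, -0.12], [0.0, 0.02, 0.29, -0.12], [0.0, 0.02, 0.29, -0.11], [0.0, 0.03, 0.29, -0.12], [0.0, 0.02, 0.29, -0.12]]
```

Call:
drive_tool --targets '[[[-0.03,0.02,0.29,-0.12,0,0,-1],[0,0.02,0.29,-0.11,0,0,-1],[0,0.03,0.29,-0.12,0,0,-1],[0,0.02,0.29,-0.12,0,0,-1],[0,0.02,0.29,-0.11,0,0,-1]]]'

```text
time_s: 4.9
position: [0.6018, -0.0717, 0.2359]
tool_rot: [[0.001, 0.627, 0.779], [0.001, 0.779, -0.627], [-1.0, 0.001, 0.0]]
ft_force: [1.8, 5.2, -2.0]
grip_width: 0.0209
```

Call:
drive_tool --targets '[[[0,0.02,0.29,-0.12,0,0,-1],[0,0.02,0.29,-0.12,0,0,-1],[0,0.02,0.29,-0.11,0,0,-1],[0,0.03,0.29,-0.12,0,0,-1],[0,0.02,0.29,-0.12,0,0,-1]]]'

```text
time_s: 5.4
position: [0.6687, -0.0976, 0.2359]
tool_rot: [[0.001, 0.087, 0.996], [0.0, 0.996, -0.087], [-1.0, 0.0, 0.001]]
ft_force: [-0.6, 3.3, 0.1]
grip_width: 0.0208
```

Run:
```python
from h import *
s=observe();p=np.array(s["position"]);H=np.array([.6786,.0266])
v=p[:2]-H; a0=np.degrees(np.arctan2(v[1],v[0]));r=np.hypot(*v);print(a0%360,r,(a0%360-175.3)*np.pi/180)
plan([]);print(s["q"])
```

```text
265.4526277437094 0.12463552463424347 1.5734601834525155
t 5.4 pos [ 0.6687 -0.0976  0.2359] jaw -5.02 w 0.0208 F [-0.6  3.3  0.1] tilt [ 0.001  0.    -1.   ]
[-1.83317285e+01  3.49800219e+01  5.07800929e+01  3.03820004e-02
  9.42124982e+01 -1.33118931e+01]
```

The swing reached about 1.57 rad with the radius held at 0.125 m. I'll release and go to the basket.

Call:
drive_tool --targets '[[[0,0,0,0,0,0,0.2],[0,0,0,0,0,0,0.2],[0,0,0,0,0,0,0.2],[-0.9,0,0,0,0,0,1],[-0.9,0,0,0,0,0,1]]]'

```text
time_s: 5.9
position: [0.6671, -0.0973, 0.3262]
tool_rot: [[-0.002, 0.094, 0.996], [0.001, 0.996, -0.094], [-1.0, 0.0, -0.003]]
ft_force: [0.9, 0.2, 2.0]
grip_width: 0.0781
```

Run:
```python
from h import *
plan([((.465,-.369,.33),-90),((.465,-.369,.218),-90)])
```

```text
t 5.9 pos [ 0.6671 -0.0973  0.3262] jaw -5.37 w 0.0781 F [0.9 0.2 2. ] tilt [-0.002  0.001 -1.   ]
[[-0.01, -0.53, -0.32, 0.13], [-0.01, -0.56, -0.25, 0.13], [-0.01, -0.59, -0.17, 0.13], [-0.01, -0.61, -0.1, 0.13], [-0.01, -0.62, -0.02, 0.13]]
[[-0.01, -0.61, 0.06, 0.13], [-0.01, -0.6, 0.14, 0.13], [-0.01, -0.58, 0.22, 0.13], [-0.01, -0.54, 0.29, 0.13], [-0.01, -0.5, 0.36, 0.13]]
[[-0.01, -0.45, 0.42, 0.13], [0.76, 0.01, 0.0, 0.02], [0.76, 0.01, 0.0, 0.02], [0.76, 0.01, 0.0, 0.02]]
```

Call:
drive_tool --targets '[[[-0.01,-0.53,-0.32,0.13,0,0,1],[-0.01,-0.56,-0.25,0.13,0,0,1],[-0.01,-0.59,-0.17,0.13,0,0,1],[-0.01,-0.61,-0.1,0.13,0,0,1],[-0.01,-0.62,-0.02,0.13,0,0,1]]]'

```text
time_s: 6.4
position: [0.5747, -0.2219, 0.3285]
tool_rot: [[0.001, 0.681, 0.732], [-0.0, 0.732, -0.681], [-1.0, 0.0, 0.001]]
ft_force: [1.0, -0.4, -0.5]
grip_width: 0.0851
```

Call:
drive_tool --targets '[[[-0.01,-0.61,0.06,0.13,0,0,1],[-0.01,-0.6,0.14,0.13,0,0,1],[-0.01,-0.58,0.22,0.13,0,0,1],[-0.01,-0.54,0.29,0.13,0,0,1],[-0.01,-0.5,0.36,0.13,0,0,1]]]'

```text
time_s: 6.9
position: [0.4827, -0.3452, 0.331]
tool_rot: [[0.0, 0.985, 0.171], [-0.001, 0.171, -0.985], [-1.0, 0.0, 0.001]]
ft_force: [0.7, 0.1, 0.0]
grip_width: 0.0854
```

Call:
drive_tool --targets '[[[-0.01,-0.45,0.42,0.13,0,0,1],[0,0,0,0,0,0,1]]]'

```text
time_s: 7.1
position: [0.4633, -0.3716, 0.3311]
tool_rot: [[-0.0, 0.999, 0.04], [-0.001, 0.04, -0.999], [-1.0, -0.0, 0.001]]
ft_force: [-0.2, 0.9, -0.4]
grip_width: 0.0853
```

Run:
```python
from h import *
plan([((.465,-.369,.33),-90),((.465,-.369,.218),-90)])
pw=get_image("wrist"); cv2.imwrite("pics/d_w.png",pw["image"][:,:,::-1])
pt=get_image("top"); cv2.imwrite("pics/d_t.png",pt["image"][:,:,::-1])
for n,X in [("grip",(.465,-.369,.246)),("hooktip",(.4427,-.3689,.215)),("post",(.5263,-.3665,.206))]: print(n,proj(pw,X).round())
```

```text
t 7.1 pos [ 0.4633 -0.3716  0.3311] jaw -87.7 w 0.0853 F [-0.2  0.9 -0.4] tilt [-0.    -0.001 -1.   ]
[[0.02, 0.04, -0.05, 0.04], [0.75, -0.0, -0.0, 0.0], [0.75, -0.0, -0.0, 0.0], [0.75, -0.0, -0.0, 0.0]]
grip [314. 202.]
hooktip [314. 215.]
post [314. 115.]
```

View pics/d_w.png

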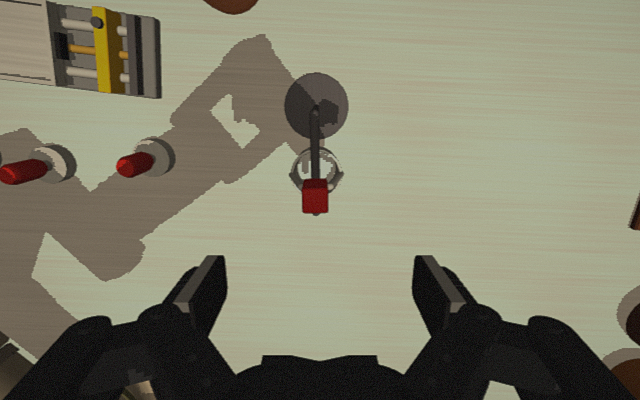

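View pics/d_t.png

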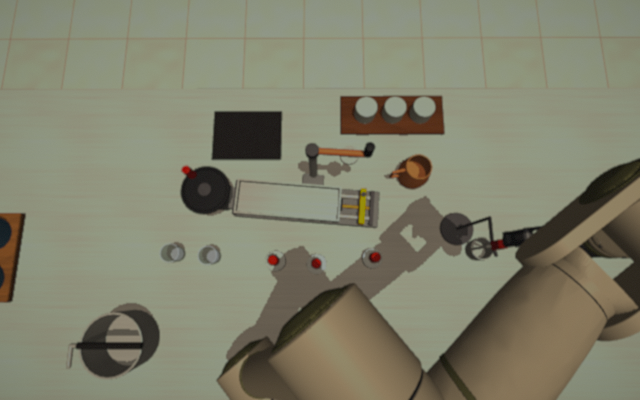

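The grip's top is at (315,200) against a predicted (314,202), with its edges parallel to the jaws. I'll descend and grasp.

Call:
drive_tool --targets '[[[0.02,0.04,-0.03,0.01,0,0,1],[0.75,0,0,0,0,0,1],[0.75,0,0,0,0,0,1],[0.75,0,0,0,0,0,1],[0,0,0,0,0,0,-1]]]' --force 40

```text
time_s: 7.7
position: [0.4669, -0.3652, 0.2129]
tool_rot: [[-0.006, 0.999, 0.04], [0.007, 0.04, -0.999], [-1.0, -0.006, -0.008]]
ft_force: [-0.1, -0.4, 0.4]
grip_width: 0.073
```

Call:
drive_tool --targets '[[[0,0,0,0,0,0,-1],[0,0,0,0,0,0,-1],[0,0,0,0,0,0,-1],[0,0,0,0,0,0,-1],[0,0,0,0,0,0,-1]]]'

```text
time_s: 8.2
position: [0.4681, -0.368, 0.2188]
tool_rot: [[0.002, 0.999, 0.039], [-0.002, 0.039, -0.999], [-1.0, 0.002, 0.002]]
ft_force: [1.6, 1.8, 6.3]
grip_width: 0.0195
```

Run:
```python
from h import *
plan([])
pw=get_image("side"); cv2.imwrite("pics/e_s.png",cv2.resize(pw["image"][240:390,230:430,::-1],(800,600),interpolation=cv2.INTER_CUBIC))
```

```text
t 8.2 pos [ 0.4681 -0.368   0.2188] jaw -87.77 w 0.0195 F [1.6 1.8 6.3] tilt [ 0.002 -0.002 -1.   ]
```

View pics/e_s.png

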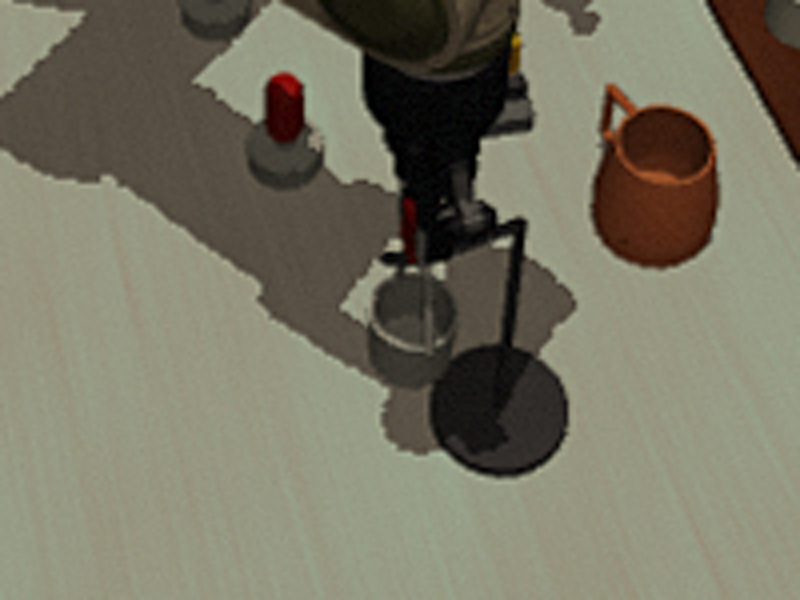

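Grasped at 19.5 mm. I'll lift 27 mm, then move off along the stand's -x.

Call:
drive_tool --targets '[[[-0.27,0,0,0,0,0,-1],[-0.27,0,0,0,0,0,-1],[0,-0.4,0,0,0,0,-1],[0,-0.5,0,0,0,0,-1],[0,-0.5,0,0,0,0,-1]]]'

```text
time_s: 8.75
position: [0.3967, -0.3703, 0.2442]
tool_rot: [[-0.001, 0.999, 0.039], [0.0, 0.039, -0.999], [-1.0, -0.0, -0.0]]
ft_force: [-0.4, -0.5, -1.9]
grip_width: 0.0193
```

Call:
drive_tool --targets '[[[0,-0.4,0,0,0,0,-1],[-0.6,0,0,0,0,0,-1],[-0.6,0,0,0,0,0,-1]]]'

```text
time_s: 9.05
position: [0.3767, -0.3711, 0.3047]
tool_rot: [[-0.001, 0.999, 0.038], [0.002, 0.038, -0.999], [-1.0, -0.001, -0.002]]
ft_force: [1.0, -0.8, -1.5]
grip_width: 0.0193
```

Run:
```python
from h import *
plan([((.5885,.003,.30),-92),((.5885,.003,.165),-92)])
pw=get_image("side"); cv2.imwrite("pics/f_s.png",pw["image"][:,:,::-1])
```

```text
t 9.05 pos [ 0.3767 -0.3711  0.3047] jaw -87.85 w 0.0193 F [ 1.  -0.8 -1.5] tilt [-0.001  0.002 -1.   ]
[[0.01, 0.45, -0.73, 0.01], [0.01, 0.44, -0.74, 0.01], [0.01, 0.44, -0.74, 0.01], [0.01, 0.43, -0.74, 0.01], [0.01, 0.42, -0.75, 0.01]]
[[0.01, 0.41, -0.75, 0.01], [0.01, 0.41, -0.76, 0.01], [0.01, 0.4, -0.76, 0.01], [0.01, 0.39, -0.77, 0.01], [0.01, 0.38, -0.77, 0.01]]
[[0.9, 0.0, 0.0, -0.01], [0.9, 0.0, 0.0, -0.01], [0.9, 0.0, 0.0, -0.01]]
```

View pics/f_s.png

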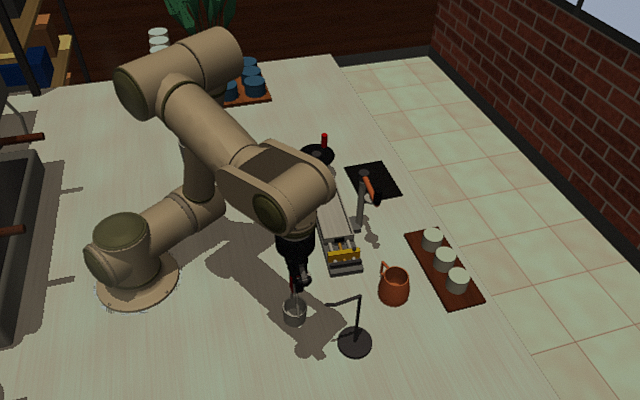

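The basket is off the hook, hanging at (294,312) in the side view. I'll carry it over the tray.

Call:
drive_tool --targets '[[[0,0.45,-0.73,0.01,0,0,-1],[0,0.44,-0.74,0.01,0,0,-1],[0,0.44,-0.74,0.01,0,0,-1],[0,0.43,-0.74,0.01,0,0,-1],[0,0.42,-0.75,0.01,0,0,-1]]]'

```text
time_s: 9.6
position: [0.4836, -0.1827, 0.3042]
tool_rot: [[-0.0, 1.0, -0.012], [-0.0, -0.012, -1.0], [-1.0, -0.0, 0.0]]
ft_force: [0.3, -0.3, -0.8]
grip_width: 0.0189
```

Call:
drive_tool --targets '[[[0,0.41,-0.75,0.01,0,0,-1],[0,0.41,-0.76,0.01,0,0,-1],[0,0.4,-0.76,0.01,0,0,-1],[0,0.39,-0.77,0.01,0,0,-1],[0,0.38,-0.77,0,0,0,-1]]]'

```text
time_s: 10.1
position: [0.5891, 0.0048, 0.3041]
tool_rot: [[-0.0, 0.999, -0.052], [-0.0, -0.052, -0.999], [-1.0, -0.0, 0.0]]
ft_force: [0.4, -0.3, -0.6]
grip_width: 0.0195
```

Call:
drive_tool --targets '[[[0.8,0,0,0,0,0,-1],[0,0,0,0,0,0,-1],[0,0,0,0,0,0,-1]]]'

```text
time_s: 10.4
position: [0.5883, 0.0027, 0.2646]
tool_rot: [[-0.001, 0.999, -0.052], [0.0, -0.052, -0.999], [-1.0, -0.001, 0.0]]
ft_force: [0.4, -0.1, -0.7]
grip_width: 0.0196
```

Run:
```python
from h import *
plan([((.5885,.003,.165),-92)])
pw=get_image("wrist"); cv2.imwrite("pics/g_w.png",pw["image"][:,:,::-1])
ps=get_image("side"); cv2.imwrite("pics/g_s.png",cv2.resize(ps["image"][120:290,250:400,::-1],(529,600),interpolation=cv2.INTER_CUBIC))
```

```text
t 10.4 pos [0.5883 0.0027 0.2646] jaw -92.96 w 0.0196 F [ 0.4 -0.1 -0.7] tilt [-0.001  0.    -1.   ]
[[0.66, 0.0, -0.0, -0.01], [0.66, 0.0, -0.0, -0.01], [0.66, 0.0, -0.0, -0.01]]
```

View pics/g_w.png

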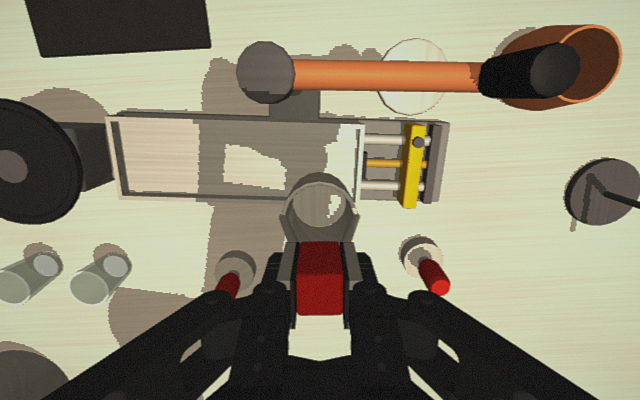

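View pics/g_s.png

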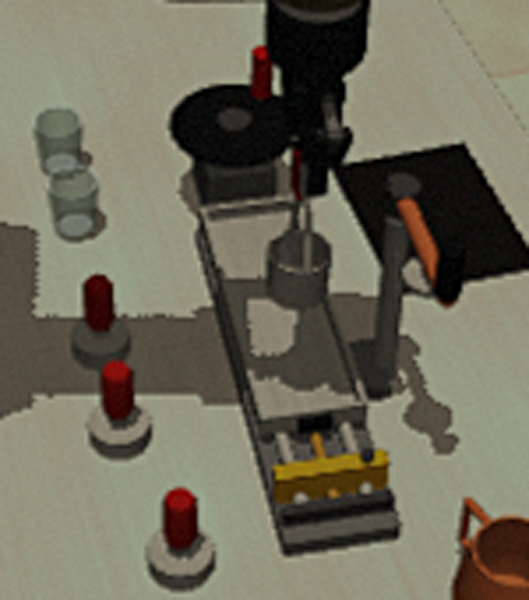

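Run:
```python
from h import *
p=get_image("wrist")
cv2.imwrite("pics/h_w.png",cv2.resize(p["image"][100:220,90:460,::-1],(800,259),interpolation=cv2.INTER_CUBIC))
for n,u,z in [("A",(107,116),.054),("C",(363,122),.054),("D",(361,202),.054),("B",(120,197),.054),("nose?",(368,160),.05),("stopface top",(405,126),.034),("stopface bot",(403,207),.034)]: print(n,atz(p,u,z).round(4))
c=np.array([.5965,.096,.054]);a=np.radians(-4.7);x=np.array([np.cos(a),np.sin(a),0]);y=np.array([-np.sin(a),np.cos(a),0])
for sx,sy in ((1,1),(1,-1),(-1,-1),(-1,1)): print(proj(p,c+x*.047*sx+y*.14*sy).round(1))
```

```text
A [0.6594 0.226  0.054 ]
C [ 0.6383 -0.0495  0.054 ]
D [ 0.5471 -0.046   0.054 ]
B [0.5683 0.2338 0.054 ]
nose? [ 0.5955 -0.0551  0.05  ]
stopface top [ 0.6297 -0.1003  0.034 ]
stopface bot [ 0.531  -0.1004  0.034 ]
[102.9 120.7]
[361.2 128.2]
[355.8 209.4]
[116.8 203.1]
```

View pics/h_w.png

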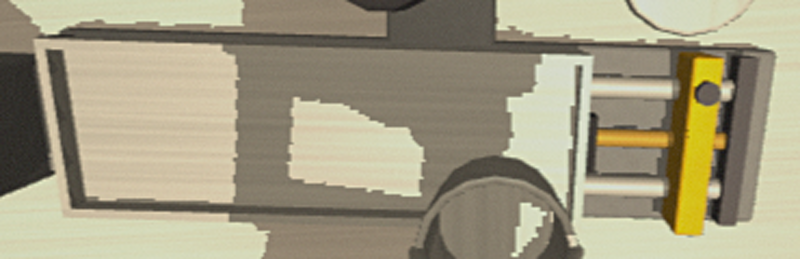

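Call:
drive_tool --targets '[[[0.6,0.06,0,0,0,0,-1],[0.6,0,0,0,0,0,-1],[0.6,0,0,0,0,0,-1],[0.2,0,0,0,0,0,-1],[0,0,0,0,0,0,-1]]]'

```text
time_s: 11.05
position: [0.5915, 0.0025, 0.1644]
tool_rot: [[-0.001, 0.999, -0.052], [0.0, -0.052, -0.999], [-1.0, -0.001, -0.0]]
ft_force: [0.2, 0.3, -0.8]
grip_width: 0.0193
```

Call:
drive_tool --targets '[[[0.04,0,0,0,0,0,-1],[0.04,0,0,0,0,0,-1]]]'

```text
time_s: 11.25
position: [0.5923, 0.0027, 0.1621]
tool_rot: [[0.003, 0.999, -0.051], [-0.001, -0.051, -0.999], [-1.0, 0.003, 0.0]]
ft_force: [-0.5, -0.1, -1.6]
grip_width: 0.0195
```

Call:
drive_tool --targets '[[[0.04,0,0,0,0,0,-1],[0,0,0,0,0,0,-1]]]'

```text
time_s: 11.45
position: [0.5916, 0.0029, 0.1586]
tool_rot: [[0.0, 0.999, -0.051], [-0.0, -0.051, -0.999], [-1.0, 0.0, 0.0]]
ft_force: [0.4, -0.2, -2.1]
grip_width: 0.0195
```

Call:
drive_tool --targets '[[[0.04,0,0,0,0,0,-1],[0,0,0,0,0,0,-1]]]'

```text
time_s: 11.65
position: [0.5915, 0.003, 0.1562]
tool_rot: [[-0.0, 0.999, -0.051], [0.0, -0.051, -0.999], [-1.0, -0.0, -0.0]]
ft_force: [0.4, 0.5, -2.0]
grip_width: 0.0193
```

Call:
drive_tool --targets '[[[0.04,0,0,0,0,0,-1],[0,0,0,0,0,0,-1]]]'

```text
time_s: 11.85
position: [0.5914, 0.003, 0.1541]
tool_rot: [[-0.0, 0.999, -0.051], [0.0, -0.051, -0.999], [-1.0, -0.0, -0.0]]
ft_force: [0.8, 0.2, -0.9]
grip_width: 0.0191
```

Call:
drive_tool --targets '[[[0.03,0,0,0,0,0,-1],[0,0,0,0,0,0,-1]]]'

```text
time_s: 12.05
position: [0.5915, 0.0029, 0.1527]
tool_rot: [[-0.0, 0.999, -0.051], [0.0, -0.051, -0.999], [-1.0, -0.0, -0.0]]
ft_force: [0.0, 0.4, -1.4]
grip_width: 0.0194
```

Run:
```python
from h import *
plan([])
ps=get_image("side"); cv2.imwrite("pics/i_s.png",cv2.resize(ps["image"][120:290,250:400,::-1],(529,600),interpolation=cv2.INTER_CUBIC))
```

```text
t 12.05 pos [0.5915 0.0029 0.1527] jaw -92.93 w 0.0194 F [ 0.   0.4 -1.4] tilt [-0.  0. -1.]
```

View pics/i_s.png

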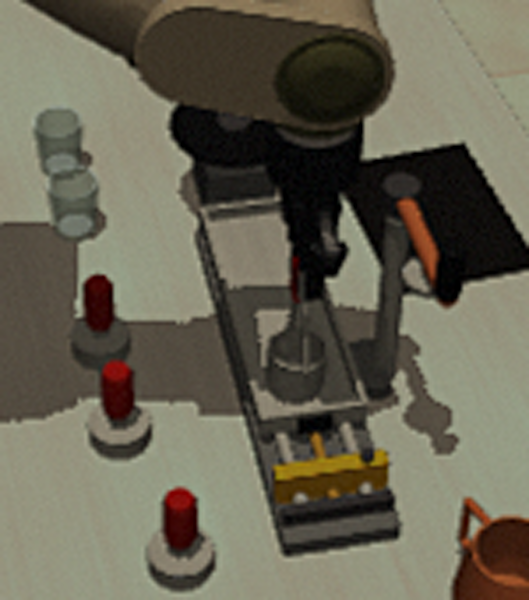

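Nearly down. I'll keep lowering until contact.

Call:
drive_tool --targets '[[[0.03,0,0,0,0,0,-1],[0,0,0,0,0,0,-1]]]'

```text
time_s: 12.3
position: [0.5918, 0.0029, 0.1525]
tool_rot: [[0.002, 0.999, -0.051], [-0.0, -0.051, -0.999], [-1.0, 0.002, 0.0]]
ft_force: [-2.5, 0.2, 6.1]
grip_width: 0.0197
```

Call:
drive_tool --targets '[[[0.03,0,0,0,0,0,-1],[0,0,0,0,0,0,-1]]]'

```text
time_s: 12.5
position: [0.592, 0.0029, 0.1525]
tool_rot: [[0.003, 0.999, -0.051], [-0.001, -0.051, -0.999], [-1.0, 0.003, 0.001]]
ft_force: [-4.2, -0.7, 15.9]
grip_width: 0.0191
```

Call:
drive_tool --targets '[[[0.03,0,0,0,0,0,-1],[0,0,0,0,0,0,-1]]]'

```text
time_s: 12.7
position: [0.5925, 0.0029, 0.1524]
tool_rot: [[0.006, 0.999, -0.051], [-0.001, -0.051, -0.999], [-1.0, 0.006, 0.001]]
ft_force: [-5.6, 2.0, 24.9]
grip_width: 0.0193
```

Contact at z≈0.1525, as predicted. I'll ease off, open and lift.

Call:
drive_tool --targets '[[[-0.06,0,0,0,0,0,-1],[0,0,0,0,0,0,-0.2],[0,0,0,0,0,0,0],[0,0,0,0,0,0,0],[0,0,0,0,0,0,0]]]'

```text
time_s: 13.2
position: [0.5915, 0.0029, 0.1509]
tool_rot: [[-0.001, 0.999, -0.051], [0.0, -0.051, -0.999], [-1.0, -0.001, -0.0]]
ft_force: [0.4, 0.3, -0.2]
grip_width: 0.0429
```

Call:
drive_tool --targets '[[[-0.3,0,0,0,0,0,0],[-0.8,0,0,0,0,0,0],[-0.8,0,0,0,0,0,0],[-0.8,0,0,0,0,0,0]]]'

```text
time_s: 13.6
position: [0.5913, 0.003, 0.2877]
tool_rot: [[-0.001, 0.999, -0.051], [0.0, -0.051, -0.999], [-1.0, -0.001, -0.0]]
ft_force: [0.2, -0.8, -0.2]
grip_width: 0.0429
```

Run:
```python
from h import *
# tamper handle tops avg top/side
pt=get_image("top");ps=get_image("side")
cv2.imwrite("pics/j_t.png",cv2.resize(pt["image"][130:280,160:430,::-1],(800,444),interpolation=cv2.INTER_CUBIC))
cv2.imwrite("pics/j_s.png",cv2.resize(ps["image"][120:290,250:400,::-1],(529,600),interpolation=cv2.INTER_CUBIC))
plan([((.57,-.1,.27),-90),((.446,-.1298,.27),-90),((.446,-.1298,.055),-90)])
```

```text
t 13.7 pos [0.5929 0.0027 0.2919] jaw -92.93 w 0.0425 F [ 0.3  0.1 -0.6] tilt [ 0.01  -0.002 -1.   ]
[[0.15, -0.12, 0.69, -0.02], [0.15, -0.13, 0.69, -0.02], [0.15, -0.15, 0.69, -0.02], [-0.0, -0.83, 0.19, 0.0], [-0.0, -0.83, 0.19, 0.0]]
[[-0.0, -0.83, 0.19, 0.0], [0.86, 0.0, 0.0, 0.0], [0.86, 0.0, 0.0, 0.0], [0.86, 0.0, 0.0, 0.0], [0.86, 0.0, 0.0, 0.0]]
[[0.86, 0.0, 0.0, 0.0]]
```

View pics/j_s.png

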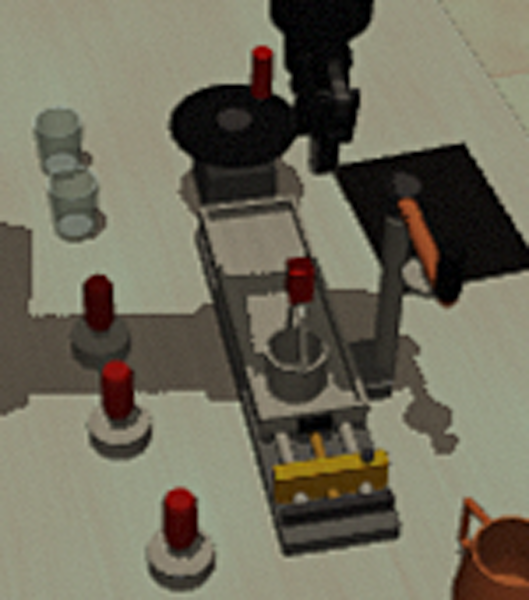

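View pics/j_t.png

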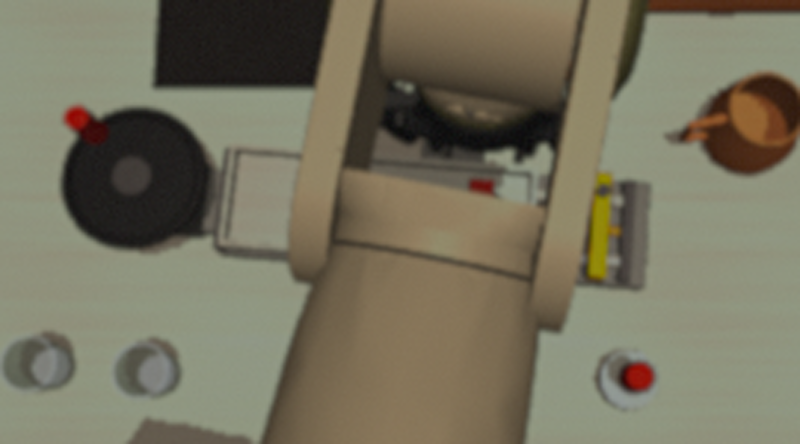

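The basket stands upright in the tray near the stop end, with its grip at (300,280) in the crop, and the tampers haven't moved. Next is the tamper nearest the stop, with the jaws turned along x.

Run:
```python
from h import *
plan([((.446,-.1298,.275),-5),((.446,-.1298,.14),-5)])
```

```text
t 13.7 pos [0.5929 0.0027 0.2919] jaw -92.93 w 0.0425 F [ 0.3  0.1 -0.6] tilt [ 0.01  -0.002 -1.   ]
[[0.03, -0.25, 0.25, -0.14], [0.03, -0.29, 0.22, -0.14], [0.03, -0.31, 0.17, -0.14], [0.03, -0.34, 0.13, -0.14], [0.03, -0.35, 0.08, -0.14]]
[[0.03, -0.36, 0.03, -0.14], [0.03, -0.36, -0.02, -0.14], [0.03, -0.35, -0.07, -0.14], [0.03, -0.34, -0.12, -0.14], [0.03, -0.32, -0.16, -0.14]]
[[0.03, -0.29, -0.21, -0.14], [0.9, -0.0, -0.0, 0.0], [0.9, -0.0, -0.0, 0.0], [0.9, -0.0, -0.0, 0.0]]
```

Call:
drive_tool --targets '[[[0,-0.25,0.25,-0.14,0,0,0],[0,-0.29,0.22,-0.14,0,0,0],[0.03,-0.31,0.17,-0.14,0,0,0.4],[0.03,-0.34,0.13,-0.14,0,0,0.4],[0.03,-0.35,0.08,-0.14,0,0,0.4]]]'

```text
time_s: 14.2
position: [0.5242, -0.0575, 0.281]
tool_rot: [[-0.001, 0.793, 0.609], [0.0, 0.609, -0.793], [-1.0, -0.001, -0.001]]
ft_force: [0.5, -0.2, -0.3]
grip_width: 0.0597
```

Call:
drive_tool --targets '[[[0.03,-0.36,0.03,-0.14,0,0,0.4],[0.03,-0.36,-0.02,-0.14,0,0,0.4],[0.03,-0.35,-0.07,-0.14,0,0,0.4],[0.03,-0.34,-0.12,-0.14,0,0,0.4],[0.03,-0.32,-0.16,-0.14,0,0,0.4]]]'

```text
time_s: 14.7
position: [0.4575, -0.1177, 0.2736]
tool_rot: [[-0.001, 0.215, 0.977], [0.0, 0.977, -0.215], [-1.0, 0.0, -0.001]]
ft_force: [-0.2, -0.2, 0.5]
grip_width: 0.0598
```

Call:
drive_tool --targets '[[[0.03,-0.29,-0.21,-0.14,0,0,0.4],[0.9,0,0,0,0,0,0.4],[0.9,0,0,0,0,0,0.4],[0,0,0,0,0,0,0.4]]]'

```text
time_s: 15.1
position: [0.4422, -0.1279, 0.1783]
tool_rot: [[-0.009, 0.082, 0.997], [0.006, 0.997, -0.082], [-1.0, 0.005, -0.01]]
ft_force: [0.1, -0.3, 1.0]
grip_width: 0.0599
```

Run:
```python
from h import *
plan([((.446,-.1298,.042),-5)])
pw=get_image("wrist"); cv2.imwrite("pics/k_w.png",pw["image"][:,:,::-1])
print(proj(pw,(.446,-.1298,.085)),proj(pw,(.446,-.1298,.022)))
```

```text
t 15.1 pos [ 0.4422 -0.1279  0.1783] jaw -4.72 w 0.0599 F [ 0.1 -0.3  1. ] tilt [-0.009  0.006 -1.   ]
[[0.91, -0.01, 0.03, 0.0], [0.91, -0.01, 0.03, 0.0], [0.91, -0.01, 0.03, 0.0]]
[324.61508414 201.55339498] [324.19058968 181.43712705]
```

View pics/k_w.png

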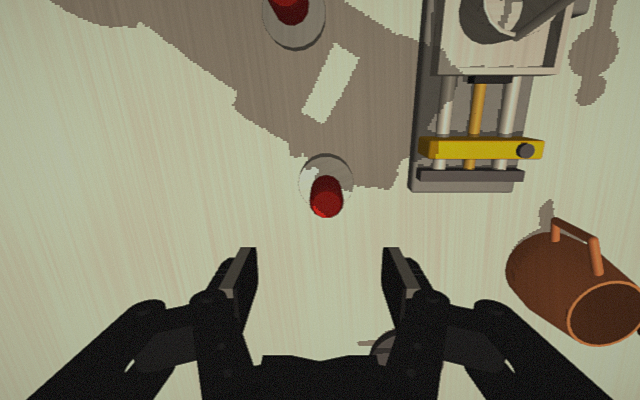

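The handle top is at (326,203), as predicted, so I descend and grip.

Call:
drive_tool --targets '[[[0.91,-0.01,0.03,0,0,0,0.4],[0.91,-0.01,0.03,0,0,0,0.4],[0.91,-0.01,0.02,0,0,0,0.4],[0,0,0,0,0,0,-1],[0,0,0,0,0,0,-1]]]' --force 50

```text
time_s: 15.65
position: [0.4498, -0.1316, 0.0483]
tool_rot: [[0.001, 0.082, 0.997], [-0.001, 0.997, -0.082], [-1.0, -0.001, 0.001]]
ft_force: [-5.5, 0.4, 4.3]
grip_width: 0.0316
```

Call:
drive_tool --targets '[[[0,0,0,0,0,0,-1],[0,0,0,0,0,0,-1],[0,0,0,0,0,0,-1],[0,0,0,0,0,0,-1]]]'

```text
time_s: 16.05
position: [0.4496, -0.1315, 0.0482]
tool_rot: [[0.004, 0.082, 0.997], [-0.002, 0.997, -0.082], [-1.0, -0.002, 0.004]]
ft_force: [-2.5, 0.7, 9.5]
grip_width: 0.0268
```

Call:
drive_tool --targets '[[[-0.5,0,0,0,0,0,-1],[-0.9,0,0,0,0,0,-1],[-0.9,0,0,0,0,0,-1],[-0.9,0,0,0,0,0,-1],[-0.9,0,0,0,0,0,-1]]]'

```text
time_s: 16.55
position: [0.448, -0.1306, 0.2541]
tool_rot: [[0.001, 0.082, 0.997], [-0.001, 0.997, -0.082], [-1.0, -0.0, 0.001]]
ft_force: [0.9, -0.0, -4.1]
grip_width: 0.0268
```

Run:
```python
from h import *
C=np.array([.599,.0935]);y=np.array([.08,.9968]);t=C-.030*y;print(t,C+.031*y,C+.093*y)
plan([((t[0],t[1],.25),-5),((t[0],t[1],.095),-5)])
```

```text
[0.5966   0.063596] [0.60148   0.1244008] [0.60644   0.1862024]
t 16.55 pos [ 0.448  -0.1306  0.2541] jaw -4.69 w 0.0268 F [ 0.9 -0.  -4.1] tilt [ 0.001 -0.001 -1.   ]
[[0.01, 0.69, 0.44, 0.0], [0.01, 0.69, 0.44, 0.0], [0.01, 0.69, 0.44, 0.0], [0.01, 0.69, 0.44, 0.0], [0.01, 0.69, 0.44, 0.0]]
[[0.01, 0.69, 0.44, 0.0], [0.78, -0.01, 0.0, 0.0], [0.78, -0.01, 0.0, 0.0], [0.78, -0.01, 0.0, 0.0], [0.78, -0.01, 0.0, 0.0]]
```

Call:
drive_tool --targets '[[[0,0.69,0.44,0,0,0,-1],[0,0.69,0.44,0,0,0,-1],[0,0.69,0.44,0,0,0,-1],[0,0.69,0.44,0,0,0,-1],[0,0.69,0.44,0,0,0,-1]]]'

```text
time_s: 17.05
position: [0.5728, 0.0335, 0.252]
tool_rot: [[0.0, 0.082, 0.997], [-0.0, 0.997, -0.082], [-1.0, -0.0, 0.0]]
ft_force: [1.1, -1.1, -3.9]
grip_width: 0.0271
```

Call:
drive_tool --targets '[[[0,0.69,0.44,0,0,0,-1],[0,0,0,0,0,0,-1],[0.78,0,0,0,0,0,-1],[0.78,0,0,0,0,0,-1],[0,0,0,0,0,0,-1]]]'

```text
time_s: 17.55
position: [0.5943, 0.0644, 0.169]
tool_rot: [[-0.011, 0.082, 0.997], [0.001, 0.997, -0.082], [-1.0, -0.0, -0.011]]
ft_force: [0.1, -0.0, -3.5]
grip_width: 0.027
```

Run:
```python
from h import *
C=np.array([.599,.0935]);y=np.array([.08,.9968]);t=C-.030*y
plan([((t[0],t[1],.095),-5)])
pw=get_image("wrist"); cv2.imwrite("pics/l_w.png",pw["image"][:,:,::-1])
ps=get_image("side"); cv2.imwrite("pics/l_s.png",cv2.resize(ps["image"][120:290,250:400,::-1],(529,600),interpolation=cv2.INTER_CUBIC))
```

```text
t 17.55 pos [0.5943 0.0644 0.169 ] jaw -4.71 w 0.027 F [ 0.1 -0.  -3.5] tilt [-0.011  0.001 -1.   ]
[[0.74, -0.01, 0.02, 0.0], [0.74, -0.01, 0.02, 0.0]]
```

View pics/l_w.png

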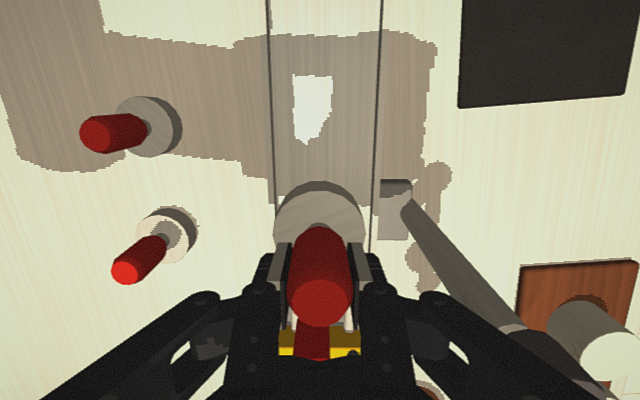

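View pics/l_s.png

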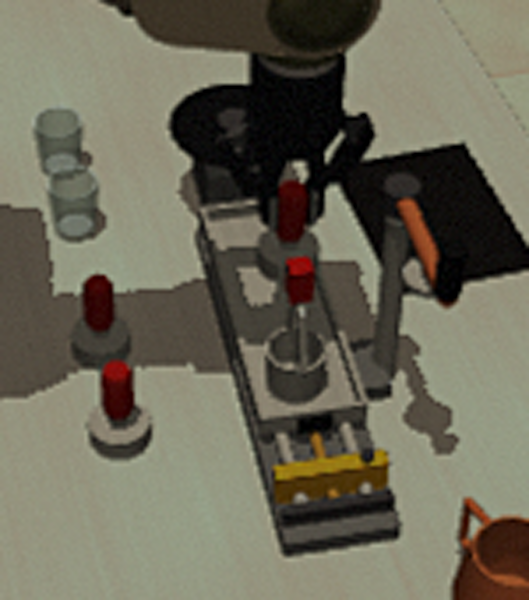

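The tamper hangs over the tray, about 4 mm towards the robot from its centre line (tray walls at columns 272 and 378, foot centre at 320). I'll shift and lower it.

Call:
drive_tool --targets '[[[0.74,-0.01,0.08,0,0,0,-1],[0.66,0,0.04,0,0,0,-1],[0,0,0,0,0,0,-1]]]'

```text
time_s: 17.95
position: [0.6023, 0.0632, 0.1021]
tool_rot: [[-0.004, 0.082, 0.997], [0.0, 0.997, -0.082], [-1.0, -0.0, -0.004]]
ft_force: [-0.7, 0.9, -3.0]
grip_width: 0.0268
```

Call:
drive_tool --targets '[[[0.08,0,0,0,0,0,-1],[0,0,0,0,0,0,-1]]]'

```text
time_s: 18.15
position: [0.6042, 0.0633, 0.1018]
tool_rot: [[0.004, 0.082, 0.997], [-0.0, 0.997, -0.082], [-1.0, -0.0, 0.004]]
ft_force: [0.2, -0.2, -3.8]
grip_width: 0.0269
```

Call:
drive_tool --targets '[[[0.06,0,0,0,0,0,-1],[0,0,0,0,0,0,-1]]]'

```text
time_s: 18.35
position: [0.6034, 0.0635, 0.0972]
tool_rot: [[0.001, 0.082, 0.997], [-0.0, 0.997, -0.082], [-1.0, -0.0, 0.001]]
ft_force: [-0.2, -0.6, -3.4]
grip_width: 0.0267
```

Call:
drive_tool --targets '[[[0.08,0,-0.03,0,0,0,-1],[0.06,0,0,0,0,0,-1],[0,0,0,0,0,0,-1]]]'

```text
time_s: 18.65
position: [0.6013, 0.0636, 0.0888]
tool_rot: [[-0.001, 0.082, 0.997], [0.0, 0.997, -0.082], [-1.0, -0.0, -0.001]]
ft_force: [-0.2, -0.3, -3.8]
grip_width: 0.0267
```

Call:
drive_tool --targets '[[[0.05,0,0,0,0,0,-1],[0,0,0,0,0,0,-1]]]'

```text
time_s: 18.85
position: [0.6018, 0.0637, 0.0873]
tool_rot: [[0.001, 0.082, 0.997], [-0.0, 0.997, -0.082], [-1.0, 0.0, 0.001]]
ft_force: [-0.3, 0.8, 1.7]
grip_width: 0.0269
```

Call:
drive_tool --targets '[[[0.05,0,0,0,0,0,-1],[0,0,0,0,0,0,-1]]]'

```text
time_s: 19.05
position: [0.6019, 0.064, 0.0871]
tool_rot: [[0.003, 0.081, 0.997], [0.0, 0.997, -0.081], [-1.0, 0.0, 0.003]]
ft_force: [-8.0, 2.6, 18.7]
grip_width: 0.0269
```

Call:
drive_tool --targets '[[[-0.04,0,0,0,0,0,-1],[0,0,0,0,0,0,0],[0,0,0,0,0,0,0.3],[0,0,0,0,0,0,0.3],[0,0,0,0,0,0,0.3]]]'

```text
time_s: 19.55
position: [0.6017, 0.0636, 0.0861]
tool_rot: [[-0.0, 0.082, 0.997], [0.0, 0.997, -0.082], [-1.0, 0.0, -0.0]]
ft_force: [0.2, -0.3, -0.6]
grip_width: 0.0558
```

Call:
drive_tool --targets '[[[-0.3,0,0,0,0,0,0.3],[-0.8,0,0,0,0,0,0.3],[-0.9,0,0,0,0,0,0.3],[-0.9,0,0,0,0,0,0.3],[0,0,0,0,0,0,0.3]]]'

```text
time_s: 20.05
position: [0.6036, 0.0635, 0.2379]
tool_rot: [[0.012, 0.082, 0.997], [-0.001, 0.997, -0.082], [-1.0, -0.0, 0.012]]
ft_force: [0.6, -0.2, -0.3]
grip_width: 0.0558
```

Run:
```python
from h import *
plan([((.431,.0176,.23),-5),((.431,.0176,.13),-5),((.431,.0176,.042),-5)])
ps=get_image("side"); cv2.imwrite("pics/m_s.png",cv2.resize(ps["image"][120:290,250:400,::-1],(529,600),interpolation=cv2.INTER_CUBIC))
pt=get_image("top")
for nm,p in (("top",pt),("side",ps)):
    im=p["image"].astype(int); m=((im[:,:,0]>90)&(im[:,:,1]<60)&(im[:,:,2]<60)).astype(np.uint8)
    n,_,st,ce=cv2.connectedComponentsWithStats(m)
    print(nm,[(st[i].tolist(),ce[i].round(1).tolist()) for i in range(1,n) if st[i][4]>10])
```

```text
t 20.05 pos [0.6036 0.0635 0.2379] jaw -4.69 w 0.0558 F [ 0.6 -0.2 -0.3] tilt [ 0.012 -0.001 -1.   ]
[[0.04, -0.3, -0.84, 0.0], [0.04, -0.3, -0.84, 0.0], [0.04, -0.3, -0.84, 0.0], [0.04, -0.3, -0.84, 0.0], [0.67, 0.0, -0.0, 0.0]]
[[0.67, 0.0, -0.0, 0.0], [0.67, 0.0, -0.0, 0.0], [0.87, 0.0, -0.0, 0.0], [0.87, 0.0, -0.0, 0.0]]
top [([417, 163, 9, 13, 28], [421.5, 169.8]), ([182, 167, 8, 7, 44], [185.8, 169.7]), ([318, 191, 9, 8, 62], [321.8, 194.6]), ([311, 258, 10, 10, 74], [315.7, 262.8]), ([1, 266, 8, 6, 12], [4.6, 268.8]), ([5, 273, 6, 13, 36], [7.6, 277.6])]
side [([211, 86, 15, 20, 68], [216.2, 97.2]), ([226, 95, 25, 10, 70], [238.7, 100.0]), ([331, 193, 8, 5, 33], [334.4, 194.9]), ([279, 222, 8, 6, 35], [282.4, 224.5]), ([392, 286, 11, 9, 45], [396.5, 289.0])]
```

View pics/m_s.png

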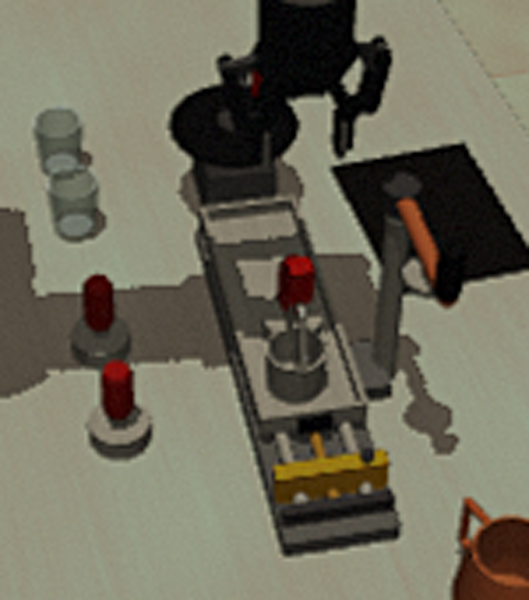

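The placed tamper stands behind the basket. tamper1 is unchanged, with its red blob still at (316,263) from above, so I go to it.

Call:
drive_tool --targets '[[[0,-0.3,-0.84,0,0,0,0.4],[0,-0.3,-0.84,0,0,0,0.4],[0.1,-0.3,-0.84,0,0,0,0.4],[0.1,-0.3,-0.84,0,0,0,0.4],[0.6,0,0,0,0,0,0.4]]]'

```text
time_s: 20.65
position: [0.426, 0.0172, 0.1921]
tool_rot: [[0.002, 0.083, 0.997], [-0.001, 0.997, -0.083], [-1.0, -0.001, 0.002]]
ft_force: [1.5, 0.7, -0.4]
grip_width: 0.0594
```

Call:
drive_tool --targets '[[[0.5,0,0,0,0,0,0.4],[0,0,0,0,0,0,0.4],[0,0,0,0,0,0,0.4]]]'

```text
time_s: 20.95
position: [0.4291, 0.0176, 0.1661]
tool_rot: [[-0.002, 0.082, 0.997], [0.0, 0.997, -0.082], [-1.0, 0.0, -0.002]]
ft_force: [0.6, 0.3, 0.0]
grip_width: 0.0594
```

Run:
```python
from h import *
plan([((.431,.0176,.043),-5)])
pw=get_image("wrist"); cv2.imwrite("pics/n_w.png",pw["image"][:,:,::-1])
print(proj(pw,(.431,.0176,.085)),proj(pw,(.431,.0176,.022)))
```

```text
t 20.95 pos [0.4291 0.0176 0.1661] jaw -4.7 w 0.0594 F [0.6 0.3 0. ] tilt [-0.002  0.    -1.   ]
[[0.82, 0.0, 0.01, 0.0], [0.82, 0.0, 0.01, 0.0], [0.82, 0.0, 0.01, 0.0]]
[320.98156569 203.92018463] [320.73836956 182.18821416]
```

View pics/n_w.png

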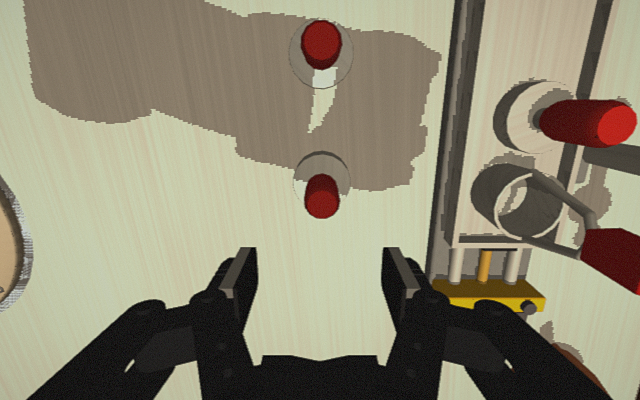

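The handle top is at (322,202), as predicted.

Call:
drive_tool --targets '[[[0.82,0,0.01,0,0,0,0.4],[0.82,0,0.01,0,0,0,0.4],[0.82,0,0.01,0,0,0,0.4],[0,0,0,0,0,0,-1],[0,0,0,0,0,0,-1]]]' --force 50

```text
time_s: 21.5
position: [0.4315, 0.0174, 0.0444]
tool_rot: [[0.0, 0.082, 0.997], [-0.0, 0.997, -0.082], [-1.0, -0.0, 0.0]]
ft_force: [-0.2, -1.3, 0.1]
grip_width: 0.0315
```

Call:
drive_tool --targets '[[[0,0,0,0,0,0,-1],[0,0,0,0,0,0,-1],[0,0,0,0,0,0,-1],[0,0,0,0,0,0,-1]]]'

```text
time_s: 21.9
position: [0.4315, 0.0173, 0.0447]
tool_rot: [[0.003, 0.082, 0.997], [-0.001, 0.997, -0.082], [-1.0, -0.0, 0.003]]
ft_force: [-2.5, 1.1, 9.1]
grip_width: 0.0267
```

Call:
drive_tool --targets '[[[-0.5,0,0,0,0,0,-1],[-0.9,0,0,0,0,0,-1],[-0.9,0,0,0,0,0,-1],[-0.9,0,0,0,0,0,-1],[0,0,0,0,0,0,-1]]]'

```text
time_s: 22.4
position: [0.4328, 0.0171, 0.2089]
tool_rot: [[0.012, 0.082, 0.997], [-0.003, 0.997, -0.082], [-1.0, -0.002, 0.012]]
ft_force: [0.2, -0.2, -4.0]
grip_width: 0.027
```

Run:
```python
from h import *
plan([((.604,.126,.2),-5),((.604,.126,.095),-5)])
```

```text
t 22.4 pos [0.4328 0.0171 0.2089] jaw -4.68 w 0.027 F [ 0.2 -0.2 -4. ] tilt [ 0.012 -0.003 -1.   ]
[[0.04, 0.49, 0.65, 0.0], [0.04, 0.49, 0.65, 0.0], [0.04, 0.49, 0.65, 0.0], [0.04, 0.49, 0.65, 0.0], [0.04, 0.49, 0.65, 0.0]]
[[0.69, 0.0, -0.01, 0.0], [0.69, 0.0, -0.01, 0.0], [0.69, 0.0, -0.01, 0.0]]
```

Call:
drive_tool --targets '[[[0,0.49,0.65,0,0,0,-1],[0,0.49,0.65,0,0,0,-1],[0,0.49,0.65,0,0,0,-1],[0,0.49,0.65,0,0,0,-1],[0,0.49,0.65,0,0,0,-1]]]'

```text
time_s: 22.9
position: [0.6034, 0.1273, 0.2021]
tool_rot: [[-0.002, 0.082, 0.997], [-0.0, 0.997, -0.082], [-1.0, -0.0, -0.002]]
ft_force: [1.2, -0.9, -2.6]
grip_width: 0.027
```

Call:
drive_tool --targets '[[[0.7,0,0,0,0,0,-1],[0.7,0,0,0,0,0,-1],[0.5,0,0,0,0,0,-1],[0,0,0,0,0,0,-1],[0,0,0,0,0,0,-1]]]'

```text
time_s: 23.4
position: [0.6028, 0.1262, 0.1085]
tool_rot: [[-0.0, 0.082, 0.997], [-0.0, 0.997, -0.082], [-1.0, -0.0, -0.0]]
ft_force: [0.7, -1.3, -2.6]
grip_width: 0.0272
```

Run:
```python
from h import *
plan([((.604,.126,.088),-5)])
pw=get_image("wrist"); cv2.imwrite("pics/o_w.png",pw["image"][:,:,::-1])
```

```text
t 23.4 pos [0.6028 0.1262 0.1085] jaw -4.7 w 0.0272 F [ 0.7 -1.3 -2.6] tilt [-0. -0. -1.]
[[0.41, -0.0, 0.02, 0.01]]
```

View pics/o_w.png

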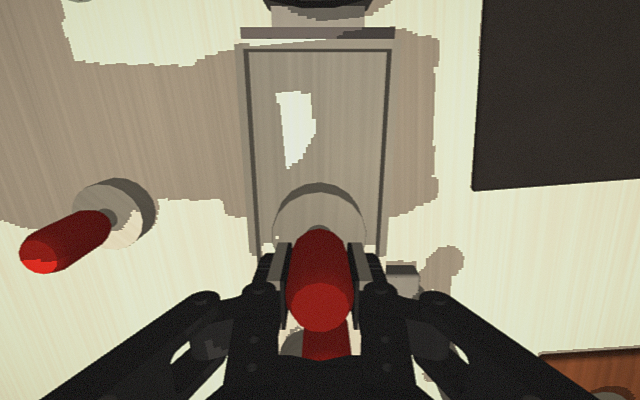

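The tamper is centred between the tray walls (columns 255 and 386, foot centre at 320). I'll lower it.

Call:
drive_tool --targets '[[[0.3,0,0,0,0,0,-1],[0.1,0,0,0,0,0,-1],[0,0,0,0,0,0,-1]]]'

```text
time_s: 23.75
position: [0.6028, 0.1262, 0.0888]
tool_rot: [[0.0, 0.082, 0.997], [0.0, 0.997, -0.082], [-1.0, 0.0, 0.0]]
ft_force: [0.5, -1.0, -2.5]
grip_width: 0.0267
```

Call:
drive_tool --targets '[[[0.06,0,0,0,0,0,-1],[0,0,0,0,0,0,-1]]]'

```text
time_s: 23.95
position: [0.6029, 0.1262, 0.0857]
tool_rot: [[0.001, 0.082, 0.997], [0.0, 0.997, -0.082], [-1.0, 0.0, 0.001]]
ft_force: [0.4, 0.3, -2.6]
grip_width: 0.0266
```

Call:
drive_tool --targets '[[[0.05,0,0,0,0,0,-1],[0,0,0,0,0,0,-1]]]'

```text
time_s: 24.15
position: [0.6031, 0.1263, 0.0838]
tool_rot: [[0.002, 0.082, 0.997], [0.0, 0.997, -0.082], [-1.0, 0.0, 0.002]]
ft_force: [-1.6, 0.2, 3.9]
grip_width: 0.0273
```

Contact at 0.0838, as predicted. I'll release.

Call:
drive_tool --targets '[[[0,0,0,0,0,0,-1],[0,0,0,0,0,0,0],[0,0,0,0,0,0,0.3],[0,0,0,0,0,0,0.3],[0,0,0,0,0,0,0.3]]]'

```text
time_s: 24.65
position: [0.6027, 0.1262, 0.0827]
tool_rot: [[-0.0, 0.082, 0.997], [0.0, 0.997, -0.082], [-1.0, 0.0, -0.0]]
ft_force: [-1.0, -0.0, 0.5]
grip_width: 0.0556
```

Call:
drive_tool --targets '[[[-0.3,0,0,0,0,0,0.3],[-0.8,0,0,0,0,0,0.3],[-0.9,0,0,0,0,0,0.3],[-0.5,0,0,0,0,0,0.3],[0,0,0,0,0,0,0.3]]]'

```text
time_s: 25.15
position: [0.6041, 0.1263, 0.2119]
tool_rot: [[0.008, 0.082, 0.997], [0.0, 0.997, -0.082], [-1.0, 0.001, 0.008]]
ft_force: [0.2, -0.7, 0.3]
grip_width: 0.0554
```

Run:
```python
from h import *
plan([((.439,.1254,.22),-5),((.439,.1254,.16),-5),((.439,.1254,.043),-5)])
ps=get_image("side"); cv2.imwrite("pics/p_s.png",cv2.resize(ps["image"][120:290,250:400,::-1],(529,600),interpolation=cv2.INTER_CUBIC))
```

```text
t 25.15 pos [0.6041 0.1263 0.2119] jaw -4.69 w 0.0554 F [ 0.2 -0.7  0.3] tilt [ 0.008  0.    -1.   ]
[[-0.04, -0.07, -0.82, 0.0], [-0.04, -0.07, -0.82, 0.0], [-0.04, -0.07, -0.82, 0.0], [-0.04, -0.07, -0.82, 0.0], [0.6, -0.0, -0.0, 0.0]]
[[0.6, -0.0, -0.0, 0.0], [0.78, -0.0, -0.0, 0.0], [0.78, -0.0, -0.0, 0.0], [0.78, -0.0, -0.0, 0.0]]
```

View pics/p_s.png

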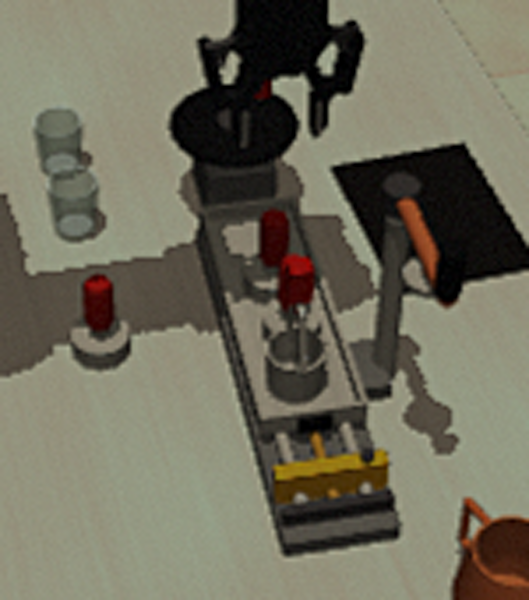

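Two tampers and the basket now stand in the tray. The last tamper hasn't moved, with its top at (98,281) in the crop.

Call:
drive_tool --targets '[[[0,-0.07,-0.82,0,0,0,0.4],[0,-0.07,-0.82,0,0,0,0.4],[0,-0.07,-0.82,0,0,0,0.4],[0,-0.07,-0.82,0,0,0,0.4],[0.5,0,0,0,0,0,0.4]]]'

```text
time_s: 25.7
position: [0.4347, 0.1261, 0.1837]
tool_rot: [[0.002, 0.081, 0.997], [0.0, 0.997, -0.081], [-1.0, 0.0, 0.002]]
ft_force: [1.1, -0.0, -0.7]
grip_width: 0.0598
```

Call:
drive_tool --targets '[[[0.4,0,0,0,0,0,0.4],[0,0,0,0,0,0,0.4],[0,0,0,0,0,0,0.4]]]'

```text
time_s: 26.0
position: [0.438, 0.1257, 0.1624]
tool_rot: [[-0.002, 0.082, 0.997], [-0.0, 0.997, -0.082], [-1.0, -0.0, -0.002]]
ft_force: [0.3, -0.4, -0.7]
grip_width: 0.0595
```

Run:
```python
from h import *
plan([((.439,.1254,.043),-5)])
pw=get_image("wrist"); cv2.imwrite("pics/q_w.png",pw["image"][:,:,::-1])
print(proj(pw,(.439,.1254,.085)),proj(pw,(.439,.1254,.022)))
```

```text
t 26.0 pos [0.438  0.1257 0.1624] jaw -4.7 w 0.0595 F [ 0.3 -0.4 -0.7] tilt [-0.002 -0.    -1.   ]
[[0.8, -0.0, 0.01, 0.0], [0.8, -0.0, 0.01, 0.0], [0.8, -0.0, 0.01, 0.0]]
[319.85959181 205.90301981] [319.83626941 183.48299403]
```

View pics/q_w.png

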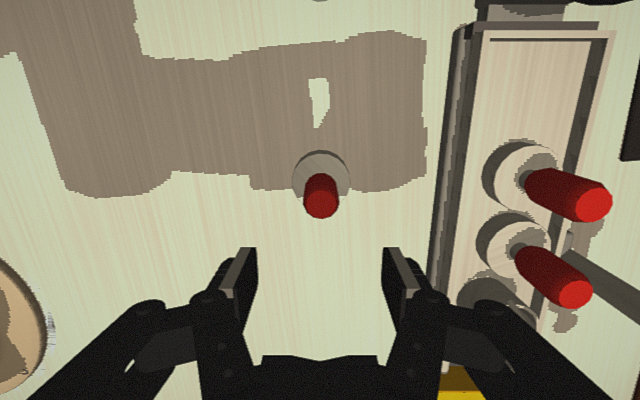

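Call:
drive_tool --targets '[[[0.8,0,0.01,0,0,0,0.4],[0.8,0,0.01,0,0,0,0.4],[0.8,0,0.01,0,0,0,0.4],[0,0,0,0,0,0,-1],[0,0,0,0,0,0,-1]]]'

```text
time_s: 26.55
position: [0.4403, 0.1256, 0.0438]
tool_rot: [[0.0, 0.082, 0.997], [0.0, 0.997, -0.082], [-1.0, 0.0, 0.0]]
ft_force: [-0.1, -1.1, 0.6]
grip_width: 0.0317
```

Call:
drive_tool --targets '[[[0,0,0,0,0,0,-1],[0,0,0,0,0,0,-1],[0,0,0,0,0,0,-1],[0,0,0,0,0,0,-1]]]'

```text
time_s: 26.95
position: [0.4403, 0.1257, 0.044]
tool_rot: [[0.002, 0.082, 0.997], [0.0, 0.997, -0.082], [-1.0, 0.0, 0.002]]
ft_force: [-1.8, -0.3, 8.1]
grip_width: 0.0265
```

Call:
drive_tool --targets '[[[-0.5,0,0,0,0,0,-1],[-0.9,0,0,0,0,0,-1],[-0.9,0,0,0,0,0,-1],[-0.9,0,0,0,0,0,-1],[0,0,0,0,0,0,-1]]]'

```text
time_s: 27.45
position: [0.4417, 0.1257, 0.2083]
tool_rot: [[0.011, 0.082, 0.997], [0.0, 0.997, -0.082], [-1.0, 0.001, 0.011]]
ft_force: [0.4, -0.1, -4.3]
grip_width: 0.0269
```

Run:
```python
from h import *
plan([((.607,.188,.2),-5),((.607,.188,.108),-5)])
```

```text
t 27.45 pos [0.4417 0.1257 0.2083] jaw -4.69 w 0.0269 F [ 0.4 -0.1 -4.3] tilt [ 0.011  0.    -1.   ]
[[0.04, 0.38, 0.8, 0.0], [0.04, 0.38, 0.8, 0.0], [0.04, 0.38, 0.8, 0.0], [0.04, 0.38, 0.8, 0.0], [0.62, -0.0, -0.0, 0.0]]
[[0.62, -0.0, -0.0, 0.0], [0.62, -0.0, -0.0, 0.0]]
```

Call:
drive_tool --targets '[[[0,0.38,0.8,0,0,0,-1],[0,0.38,0.8,0,0,0,-1],[0,0.38,0.8,0,0,0,-1],[0,0.38,0.8,0,0,0,-1],[0,0,0,0,0,0,-1]]]'

```text
time_s: 27.95
position: [0.6084, 0.1893, 0.1994]
tool_rot: [[-0.002, 0.081, 0.997], [0.0, 0.997, -0.081], [-1.0, -0.0, -0.002]]
ft_force: [-1.1, -0.9, -4.5]
grip_width: 0.0268
```

Call:
drive_tool --targets '[[[0.7,0,0,0,0,0,-1],[0.7,0,0,0,0,0,-1],[0.5,0,0,0,0,0,-1],[0,0,0,0,0,0,-1],[0,0,0,0,0,0,-1]]]'

```text
time_s: 28.45
position: [0.6052, 0.1881, 0.108]
tool_rot: [[-0.001, 0.082, 0.997], [-0.0, 0.997, -0.082], [-1.0, -0.0, -0.001]]
ft_force: [0.4, -0.6, -2.8]
grip_width: 0.0269
```

Run:
```python
from h import *
plan([((.607,.188,.088),-5)])
pw=get_image("wrist"); cv2.imwrite("pics/r_w.png",pw["image"][:,:,::-1])
```

```text
t 28.45 pos [0.6052 0.1881 0.108 ] jaw -4.7 w 0.0269 F [ 0.4 -0.6 -2.8] tilt [-0.001 -0.    -1.   ]
[[0.4, 0.0, 0.04, 0.01]]
```

View pics/r_w.png

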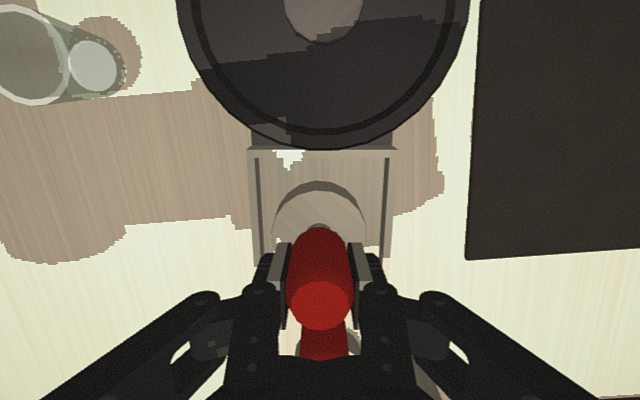

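It is centred and clear of the handwheel's edge, so I lower it.

Call:
drive_tool --targets '[[[0.3,0,0.03,0,0,0,-1],[0.1,0,0,0,0,0,-1],[0,0,0,0,0,0,-1]]]'

```text
time_s: 28.8
position: [0.6068, 0.1881, 0.0882]
tool_rot: [[0.0, 0.082, 0.997], [0.0, 0.997, -0.082], [-1.0, 0.0, 0.0]]
ft_force: [0.6, -0.2, -3.6]
grip_width: 0.0269
```

Call:
drive_tool --targets '[[[0.08,0,0,0,0,0,-1],[0,0,0,0,0,0,-1]]]'

```text
time_s: 29.0
position: [0.6069, 0.1881, 0.084]
tool_rot: [[0.0, 0.082, 0.997], [0.0, 0.997, -0.082], [-1.0, 0.0, 0.0]]
ft_force: [0.6, 1.2, -3.8]
grip_width: 0.0266
```

Call:
drive_tool --targets '[[[0.05,0,0,0,0,0,-1],[0,0,0,0,0,0,-1]]]'

```text
time_s: 29.2
position: [0.6071, 0.1882, 0.0831]
tool_rot: [[0.002, 0.082, 0.997], [0.0, 0.997, -0.082], [-1.0, 0.0, 0.002]]
ft_force: [-3.9, -0.5, 8.1]
grip_width: 0.0272
```

Call:
drive_tool --targets '[[[0,0,0,0,0,0,-1],[0,0,0,0,0,0,0],[0,0,0,0,0,0,0.3],[0,0,0,0,0,0,0.3],[0,0,0,0,0,0,0.3]]]'

```text
time_s: 29.7
position: [0.6069, 0.1881, 0.0813]
tool_rot: [[0.0, 0.082, 0.997], [0.0, 0.997, -0.082], [-1.0, 0.0, 0.0]]
ft_force: [0.5, 0.0, 0.7]
grip_width: 0.0554
```

Call:
drive_tool --targets '[[[-0.3,0,0,0,0,0,0.3],[-0.8,0,0,0,0,0,0.3],[-0.9,0,0,0,0,0,0.3],[-0.9,0,0,0,0,0,0.3],[-0.3,0,0,0,0,0,0.3]]]'

```text
time_s: 30.2
position: [0.6079, 0.1883, 0.2467]
tool_rot: [[0.008, 0.082, 0.997], [0.001, 0.997, -0.082], [-1.0, 0.002, 0.008]]
ft_force: [0.9, 0.4, 0.7]
grip_width: 0.0559
```

Run:
```python
from h import *
plan([((.652,.334,.24),-5),((.652,.334,.118),-5)])
ps=get_image("side"); cv2.imwrite("pics/s_s.png",cv2.resize(ps["image"][120:290,250:400,::-1],(529,600),interpolation=cv2.INTER_CUBIC))
```

```text
t 30.2 pos [0.6079 0.1883 0.2467] jaw -4.69 w 0.0559 F [0.9 0.4 0.7] tilt [ 0.008  0.001 -1.   ]
[[0.03, 0.74, 0.16, 0.0], [0.03, 0.74, 0.16, 0.0], [0.03, 0.74, 0.16, 0.0], [0.03, 0.74, 0.16, 0.0], [0.82, 0.01, 0.0, 0.0]]
[[0.82, 0.01, 0.0, 0.0], [0.82, 0.01, 0.0, 0.0]]
```

View pics/s_s.png

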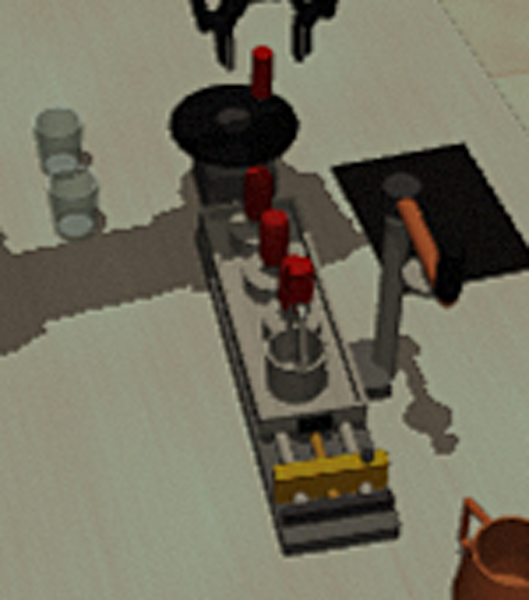

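All three tampers and the basket stand in the tray and the spray arm is clear. Next is the crank knob.

Call:
drive_tool --targets '[[[0,0.74,0.16,0,0,0,0.3],[0,0.74,0.16,0,0,0,0.3],[0,0.74,0.16,0,0,0,0.3],[0,0.74,0.16,0,0,0,0.3],[0,0,0,0,0,0,0.3]]]'

```text
time_s: 30.75
position: [0.6506, 0.337, 0.2381]
tool_rot: [[-0.003, 0.078, 0.997], [-0.0, 0.997, -0.078], [-1.0, -0.0, -0.003]]
ft_force: [0.5, -0.3, -1.0]
grip_width: 0.0552
```

Call:
drive_tool --targets '[[[0.5,0,0,0,0,0,0.3],[0,0,0,0,0,0,0.3],[0,0,0,0,0,0,0.3]]]'

```text
time_s: 31.05
position: [0.6507, 0.3323, 0.2159]
tool_rot: [[-0.002, 0.083, 0.997], [-0.001, 0.997, -0.083], [-1.0, -0.001, -0.002]]
ft_force: [-0.1, -0.2, 0.7]
grip_width: 0.0555
```

Run:
```python
from h import *
plan([((.652,.334,.117),-5)]);print(np.round(observe()["q"],1))
pw=get_image("wrist"); cv2.imwrite("pics/t_w.png",pw["image"][:,:,::-1])
print(proj(pw,(.652,.334,.152)),proj(pw,(.6155,.303,.098)))
```

```text
t 31.05 pos [0.6507 0.3323 0.2159] jaw -4.74 w 0.0555 F [-0.1 -0.2  0.7] tilt [-0.002 -0.001 -1.   ]
[[0.66, 0.01, 0.01, 0.0], [0.66, 0.01, 0.01, 0.0], [0.66, 0.01, 0.01, 0.0]]
[17.8 42.1 40.2 -0.  97.8 22.5]
[320.04058775 209.56344094] [281.54820748 225.16117614]
```

View pics/t_w.png

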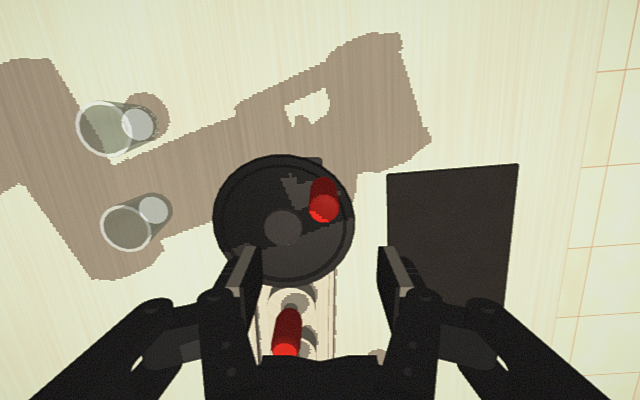

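The knob top is at (324,208) against a predicted (320,210), so I shift 2 mm and grip.

Call:
drive_tool --targets '[[[0.66,0.02,0.03,0,0,0,0.3],[0.66,0.01,0.02,0,0,0,0.3],[0.66,0,0.01,0,0,0,0.3],[0,0,0,0,0,0,0],[0,0,0,0,0,0,-1]]]' --force 40

```text
time_s: 31.6
position: [0.6546, 0.3341, 0.1191]
tool_rot: [[0.002, 0.082, 0.997], [0.001, 0.997, -0.082], [-1.0, 0.001, 0.002]]
ft_force: [0.2, 1.4, 0.5]
grip_width: 0.0296
```

Call:
drive_tool --targets '[[[0,0,0,0,0,0,-1],[0,0,0,0,0,0,-1],[0,0,0,0,0,0,-1],[0,0,0,0,0,0,-1]]]'

```text
time_s: 32.0
position: [0.6547, 0.3343, 0.1202]
tool_rot: [[0.004, 0.082, 0.997], [0.001, 0.997, -0.082], [-1.0, 0.001, 0.004]]
ft_force: [-1.3, -2.1, 6.7]
grip_width: 0.0206
```

```bash
cat >> h.py <<'E'
def wind(C,r,ang,n,lead=0):
    s=observe();p=np.array(s["position"]);v=p[:2]-np.array(C);a0=np.degrees(np.arctan2(v[1],v[0]));print("angle",a0.round(1),"r",np.hypot(*v).round(4))
    w=[]
    for i in range(1,n+1):
        a=np.radians(a0-ang*i/n); w.append(((C[0]+r*np.cos(a),C[1]+r*np.sin(a),p[2]),None))
    plan(w)
E
python3 - <<'E'
from h import *
wind((.6160,.3025),.05,180,10)
E
```

```text
angle 39.4 r 0.0501
t 32.0 pos [0.6547 0.3343 0.1202] jaw -4.7 w 0.0206 F [-1.3 -2.1  6.7] tilt [ 0.004  0.001 -1.   ]
[[0.0, -0.26, 0.18, -0.0], [0.0, -0.3, 0.09, -0.0], [0.0, -0.31, -0.0, -0.0], [0.0, -0.29, -0.11, -0.0], [0.0, -0.25, -0.18, -0.0]]
[[0.0, -0.18, -0.26, -0.0], [0.0, -0.1, -0.3, -0.0], [0.0, 0.01, -0.31, -0.0], [0.0, 0.1, -0.3, -0.0], [0.0, 0.19, -0.25, -0.0]]
```

Call:
drive_tool --targets '[[[0,-0.26,0.18,0,0,0,-1],[0,-0.3,0.09,0,0,0,-1],[0,-0.31,0,0,0,0,-1],[0,-0.29,-0.11,0,0,0,-1],[0,-0.25,-0.18,0,0,0,-1]]]'

```text
time_s: 32.5
position: [0.6488, 0.2644, 0.1202]
tool_rot: [[0.007, 0.082, 0.997], [0.003, 0.997, -0.082], [-1.0, 0.004, 0.007]]
ft_force: [-0.7, 6.3, 7.3]
grip_width: 0.0211
```

Call:
drive_tool --targets '[[[0,-0.18,-0.26,0,0,0,-1],[0,-0.1,-0.3,0,0,0,-1],[0,0.01,-0.31,0,0,0,-1],[0,0.1,-0.3,0,0,0,-1],[0,0.19,-0.25,0,0,0,-1]]]'

```text
time_s: 33.0
position: [0.5777, 0.2702, 0.1202]
tool_rot: [[0.006, 0.083, 0.997], [-0.0, 0.997, -0.083], [-1.0, 0.0, 0.006]]
ft_force: [5.0, -2.8, 6.5]
grip_width: 0.0211
```

Run:
```python
from h import *
wind((.6160,.3025),.05,180,10)
ps=get_image("side"); cv2.imwrite("pics/u_s.png",cv2.resize(ps["image"][120:290,250:400,::-1],(529,600),interpolation=cv2.INTER_CUBIC))
```

```text
angle -139.8 r 0.0501
t 33.0 pos [0.5777 0.2702 0.1202] jaw -4.76 w 0.0211 F [ 5.  -2.8  6.5] tilt [ 0.006 -0.    -1.   ]
[[0.0, 0.25, -0.18, -0.0], [0.0, 0.3, -0.1, -0.0], [0.0, 0.32, 0.0, -0.0], [0.0, 0.29, 0.1, -0.0], [0.0, 0.26, 0.18, -0.0]]
[[0.0, 0.18, 0.26, -0.0], [0.0, 0.1, 0.29, -0.0], [0.0, -0.01, 0.32, -0.0], [0.0, -0.09, 0.29, -0.0], [0.0, -0.19, 0.26, -0.0]]
```

View pics/u_s.png

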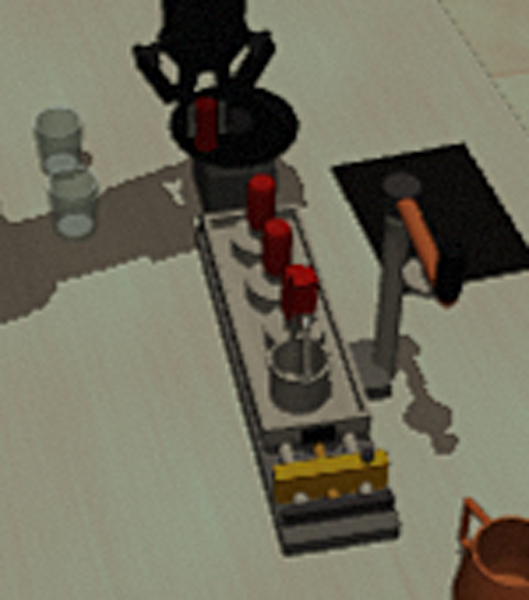

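The wheel turns, and the tray has moved about 12 mm towards the stop with everything upright. I'll continue.

Call:
drive_tool --targets '[[[0,0.25,-0.18,0,0,0,-1],[0,0.3,-0.1,0,0,0,-1],[0,0.32,0,0,0,0,-1],[0,0.29,0.1,0,0,0,-1],[0,0.26,0.18,0,0,0,-1]]]'

```text
time_s: 33.55
position: [0.5841, 0.3414, 0.1202]
tool_rot: [[0.006, 0.082, 0.997], [-0.001, 0.997, -0.082], [-1.0, -0.001, 0.006]]
ft_force: [6.5, -14.1, 7.0]
grip_width: 0.0208
```

Call:
drive_tool --targets '[[[0,0.18,0.26,0,0,0,-1],[0,0.1,0.29,0,0,0,-1],[0,-0.01,0.32,0,0,0,-1],[0,-0.09,0.29,0,0,0,-1],[0,-0.19,0.26,0,0,0,-1]]]'

```text
time_s: 34.05
position: [0.6533, 0.3361, 0.1201]
tool_rot: [[0.002, 0.081, 0.997], [0.001, 0.997, -0.081], [-1.0, 0.002, 0.002]]
ft_force: [-9.2, -2.2, 11.0]
grip_width: 0.0208
```

Run:
```python
from h import *
wind((.6160,.3025),.05,180,10)
ps=get_image("side"); cv2.imwrite("pics/v_s.png",cv2.resize(ps["image"][120:290,250:400,::-1],(529,600),interpolation=cv2.INTER_CUBIC))
```

```text
angle 42.0 r 0.0502
t 34.05 pos [0.6533 0.3361 0.1201] jaw -4.64 w 0.0208 F [-9.2 -2.2 11. ] tilt [ 0.002  0.001 -1.   ]
[[0.0, -0.25, 0.19, -0.0], [0.0, -0.3, 0.1, -0.0], [0.0, -0.31, 0.01, -0.0], [0.0, -0.3, -0.09, -0.0], [0.0, -0.26, -0.17, -0.0]]
[[0.0, -0.19, -0.25, -0.0], [0.0, -0.1, -0.3, -0.0], [0.0, -0.01, -0.31, -0.0], [0.0, 0.09, -0.3, -0.0], [0.0, 0.17, -0.26, -0.0]]
```

View pics/v_s.png

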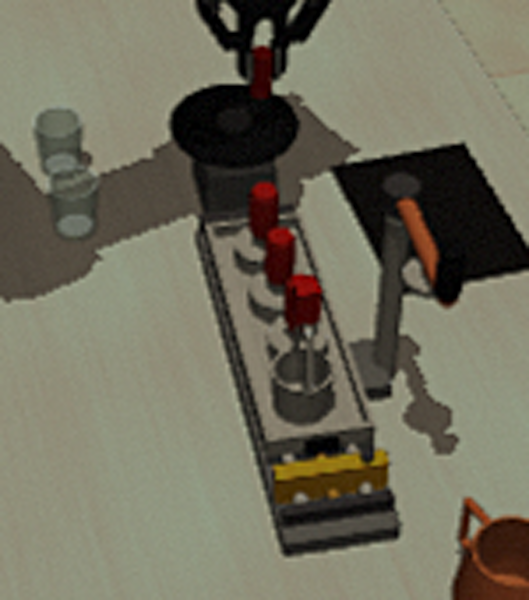

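Call:
drive_tool --targets '[[[0,-0.25,0.17,0,0,0,-1],[0,-0.3,0.09,0,0,0,-1],[0,-0.31,0,0,0,0,-1],[0,-0.3,-0.1,0,0,0,-1],[0,-0.25,-0.18,0,0,0,-1]]]'

```text
time_s: 34.6
position: [0.6489, 0.2647, 0.1202]
tool_rot: [[0.009, 0.083, 0.997], [0.002, 0.997, -0.083], [-1.0, 0.003, 0.009]]
ft_force: [3.8, 2.3, 6.1]
grip_width: 0.0207
```

Call:
drive_tool --targets '[[[0,-0.19,-0.25,0,0,0,-1],[0,-0.1,-0.3,0,0,0,-1],[0,0,-0.31,0,0,0,-1],[0,0.09,-0.3,0,0,0,-1],[0,0.17,-0.26,0,0,0,-1]]]'

```text
time_s: 35.1
position: [0.5776, 0.27, 0.1202]
tool_rot: [[0.009, 0.083, 0.997], [0.002, 0.997, -0.083], [-1.0, 0.003, 0.009]]
ft_force: [13.6, 6.3, -0.7]
grip_width: 0.0211
```

Run:
```python
from h import *
wind((.6160,.3025),.05,180,10)
ps=get_image("side"); cv2.imwrite("pics/w_s.png",cv2.resize(ps["image"][190:280,310:380,::-1],(467,600),interpolation=cv2.INTER_CUBIC))
```

```text
angle -139.7 r 0.0504
t 35.1 pos [0.5776 0.27   0.1202] jaw -4.75 w 0.0211 F [13.6  6.3 -0.7] tilt [ 0.009  0.002 -1.   ]
[[0.0, 0.26, -0.18, -0.0], [0.0, 0.3, -0.1, -0.0], [0.0, 0.31, 0.0, -0.0], [0.0, 0.3, 0.1, -0.0], [0.0, 0.25, 0.18, -0.0]]
[[0.0, 0.18, 0.26, -0.0], [0.0, 0.1, 0.3, -0.0], [0.0, 0.0, 0.31, -0.0], [0.0, -0.1, 0.3, -0.0], [0.0, -0.18, 0.25, -0.0]]
```

View pics/w_s.png

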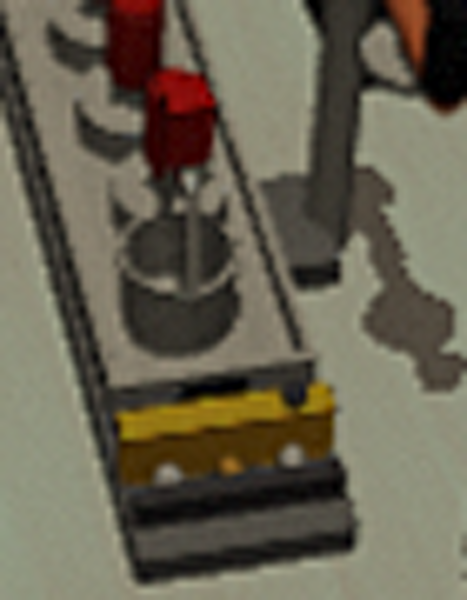

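About 9 mm is left. Winding on in smaller chunks.

Call:
drive_tool --targets '[[[0,0.26,-0.16,0,0,0,-1],[0,0.3,-0.09,0,0,0,-1],[0,0.31,0,0,0,0,-1],[0,0.3,0.1,0,0,0,-1]]]'

```text
time_s: 35.55
position: [0.5734, 0.3289, 0.1202]
tool_rot: [[0.004, 0.082, 0.997], [0.0, 0.997, -0.082], [-1.0, 0.0, 0.004]]
ft_force: [4.2, -6.5, 6.4]
grip_width: 0.0206
```

Call:
drive_tool --targets '[[[0,0.25,0.18,0,0,0,-1],[0,0.18,0.26,0,0,0,-1]]]'

```text
time_s: 35.75
position: [0.5969, 0.3488, 0.1201]
tool_rot: [[0.003, 0.081, 0.997], [0.0, 0.997, -0.081], [-1.0, 0.001, 0.003]]
ft_force: [-1.9, -8.5, 9.2]
grip_width: 0.0208
```

Run:
```python
from h import *
wind((.6160,.3025),.05,90,10)
ps=get_image("side"); cv2.imwrite("pics/x_s.png",cv2.resize(ps["image"][190:280,310:380,::-1],(467,600),interpolation=cv2.INTER_CUBIC))
```

```text
angle 112.4 r 0.0501
t 35.75 pos [0.5969 0.3488 0.1201] jaw -4.66 w 0.0208 F [-1.9 -8.5  9.2] tilt [ 0.003  0.    -1.   ]
[[0.0, 0.06, 0.15, -0.0], [0.0, 0.04, 0.15, -0.0], [0.0, 0.01, 0.15, -0.0], [0.0, -0.01, 0.16, -0.0], [0.0, -0.04, 0.15, -0.0]]
[[0.0, -0.06, 0.15, -0.0], [0.0, -0.08, 0.13, -0.0], [0.0, -0.1, 0.12, -0.0], [0.0, -0.12, 0.1, -0.0], [0.0, -0.14, 0.09, -0.0]]
```

View pics/x_s.png

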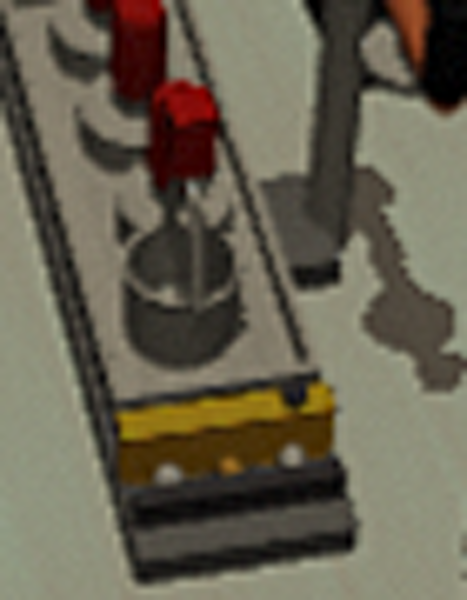

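Call:
drive_tool --targets '[[[0,0.05,0.15,0,0,0,-1],[0,0.03,0.15,0,0,0,-1],[0,0.01,0.15,0,0,0,-1]]]'

```text
time_s: 36.1
position: [0.6131, 0.3523, 0.1199]
tool_rot: [[-0.013, 0.079, 0.997], [0.0, 0.997, -0.079], [-1.0, -0.001, -0.013]]
ft_force: [-42.2, -0.8, 23.8]
grip_width: 0.0207
```

Call:
drive_tool --targets '[[[0,-0.01,0.16,0,0,0,-1],[0,-0.04,0.15,0,0,0,-1],[0,-0.06,0.15,0,0,0,-1]]]'

```text
time_s: 36.4
position: [0.628, 0.3506, 0.1199]
tool_rot: [[-0.029, 0.073, 0.997], [0.007, 0.997, -0.073], [-1.0, 0.005, -0.03]]
ft_force: [-73.5, 20.1, 30.2]
grip_width: 0.0211
```

The handwheel went stiff at 73 N, so the nose is on the stop. I'll relax the command and look.

Call:
drive_tool --targets '[[[0,0.04,-0.1,0,0,0,-1],[0,0,0,0,0,0,-1]]]'

```text
time_s: 36.6
position: [0.6244, 0.3514, 0.1199]
tool_rot: [[-0.025, 0.074, 0.997], [0.003, 0.997, -0.074], [-1.0, 0.001, -0.025]]
ft_force: [-60.0, 8.5, 27.6]
grip_width: 0.0208
```

Run:
```python
from h import *
wind((.6160,.3025),.05,10,1)
ps=get_image("side"); cv2.imwrite("pics/y_s.png",cv2.resize(ps["image"][190:280,310:380,::-1],(467,600),interpolation=cv2.INTER_CUBIC))
pt=get_image("top"); cv2.imwrite("pics/y_t.png",cv2.resize(pt["image"][160:240,220:400,::-1],(800,356),interpolation=cv2.INTER_CUBIC))
```

```text
angle 80.3 r 0.0496
t 36.6 pos [0.6244 0.3514 0.1199] jaw -4.23 w 0.0208 F [-60.    8.5  27.6] tilt [-0.025  0.003 -1.   ]
[[0.0, -0.02, 0.17, -0.0]]
```

View pics/y_s.png

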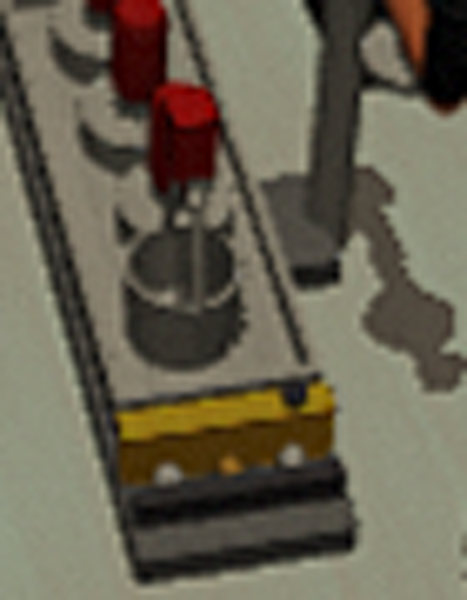

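View pics/y_t.png

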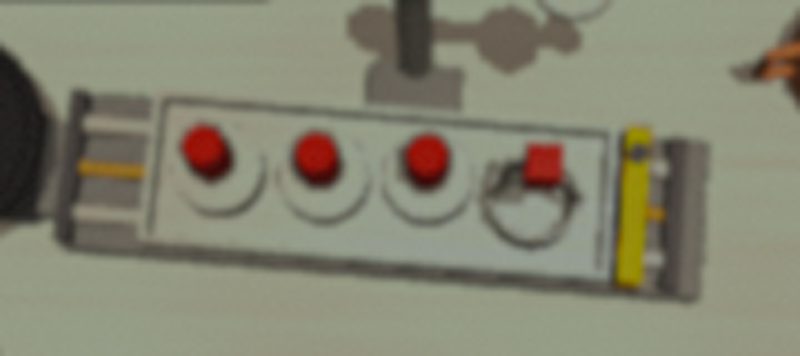

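Call:
drive_tool --targets '[[[0,0.02,-0.1,0,0,0,-1],[0,0.01,-0.1,0,0,0,-1],[0,0,0,0,0,0,-1]]]'

```text
time_s: 37.0
position: [0.6174, 0.352, 0.1199]
tool_rot: [[-0.018, 0.076, 0.997], [0.002, 0.997, -0.076], [-1.0, 0.001, -0.018]]
ft_force: [-46.9, 4.7, 23.8]
grip_width: 0.0208
```

Call:
drive_tool --targets '[[[0,0,-0.1,0,0,0,-1],[0,0,0,0,0,0,-1]]]'

```text
time_s: 37.2
position: [0.6139, 0.352, 0.12]
tool_rot: [[-0.015, 0.077, 0.997], [0.002, 0.997, -0.077], [-1.0, 0.001, -0.015]]
ft_force: [-39.7, 4.0, 21.0]
grip_width: 0.0209
```

Call:
drive_tool --targets '[[[0,-0.02,-0.15,0,0,0,-1],[0,-0.02,-0.15,0,0,0,-1],[0,0,0,0,0,0,-1]]]'

```text
time_s: 37.5
position: [0.603, 0.3502, 0.1201]
tool_rot: [[-0.005, 0.079, 0.997], [0.003, 0.997, -0.079], [-1.0, 0.002, -0.005]]
ft_force: [-18.6, 5.0, 14.0]
grip_width: 0.0209
```

Call:
drive_tool --targets '[[[0,-0.03,-0.1,0,0,0,-1],[0,0,0,0,0,0,-1]]]'

```text
time_s: 37.7
position: [0.5996, 0.3491, 0.1201]
tool_rot: [[-0.001, 0.08, 0.997], [0.004, 0.997, -0.08], [-1.0, 0.004, -0.001]]
ft_force: [-11.9, 6.2, 10.7]
grip_width: 0.0207
```

Now about 10 N. I'll release here.

Call:
drive_tool --targets '[[[0,0,0,0,0,0,0],[0,0,0,0,0,0,0.3],[0,0,0,0,0,0,0.3],[0,0,0,0,0,0,0.3]]]'

```text
time_s: 38.1
position: [0.602, 0.3464, 0.1174]
tool_rot: [[0.0, 0.082, 0.997], [0.0, 0.997, -0.082], [-1.0, 0.0, 0.0]]
ft_force: [-0.1, 0.6, -0.6]
grip_width: 0.0554
```

Call:
drive_tool --targets '[[[-0.5,0,0,0,0,0,0.3],[-0.9,0,0,0,0,0,0.3],[-0.9,0,0,0,0,0,0.3],[-0.5,0,0,0,0,0,0.3],[0,0,0,0,0,0,0.3]]]'

```text
time_s: 38.6
position: [0.6029, 0.3468, 0.262]
tool_rot: [[0.008, 0.082, 0.997], [0.003, 0.997, -0.082], [-1.0, 0.003, 0.008]]
ft_force: [0.0, -0.8, 0.8]
grip_width: 0.0558
```

Run:
```python
from h import *
plan([])
ps=get_image("side"); cv2.imwrite("pics/z_s.png",cv2.resize(ps["image"][120:290,250:400,::-1],(529,600),interpolation=cv2.INTER_CUBIC))
pt=get_image("top"); cv2.imwrite("pics/z_t.png",cv2.resize(pt["image"][130:240,160:400,::-1],(800,367),interpolation=cv2.INTER_CUBIC))
pw=get_image("wrist"); cv2.imwrite("pics/z_w.png",pw["image"][:,:,::-1])
im=ps["image"].astype(int); m=((im[:,:,0]>90)&(im[:,:,1]<60)&(im[:,:,2]<60)).astype(np.uint8)
n,_,st,ce=cv2.connectedComponentsWithStats(m)
print([(st[i].tolist(),ce[i].round(1).tolist()) for i in range(1,n) if st[i][4]>10])
print(recognise("crank_grip",pw)[:2])
```

```text
t 38.6 pos [0.6029 0.3468 0.262 ] jaw -4.71 w 0.0558 F [ 0.  -0.8  0.8] tilt [ 0.008  0.003 -1.   ]
[([232, 69, 9, 16, 49], [236.1, 75.6]), ([210, 78, 25, 28, 100], [217.9, 96.1]), ([236, 86, 35, 17, 163], [249.2, 96.3]), ([304, 134, 6, 3, 15], [306.7, 134.9]), ([323, 176, 7, 4, 24], [326.0, 177.5]), ([364, 180, 8, 17, 18], [367.6, 187.7]), ([327, 189, 8, 5, 27], [330.6, 190.9]), ([333, 202, 9, 7, 40], [337.4, 204.8]), ([381, 273, 6, 8, 13], [383.8, 275.9])]
[{'at': [0.4886, 0.4698], 'p': 0.78}]
```

View pics/z_s.png

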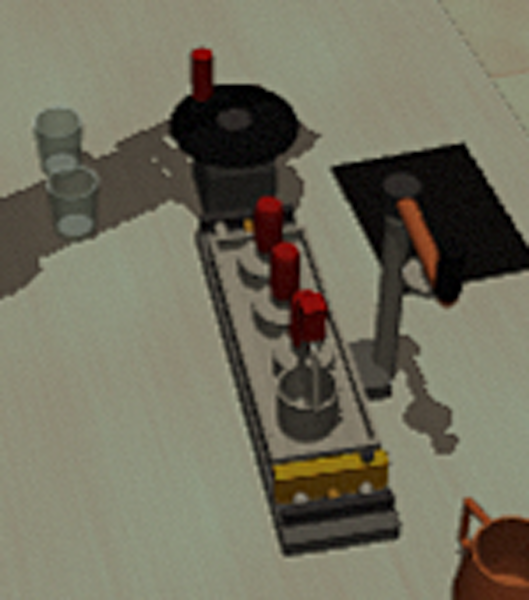

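View pics/z_w.png

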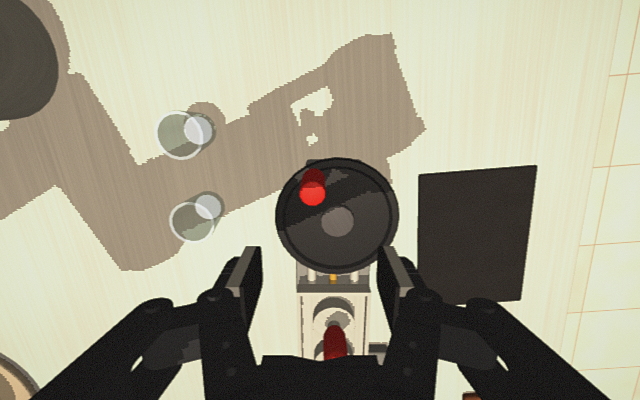

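View pics/z_t.png

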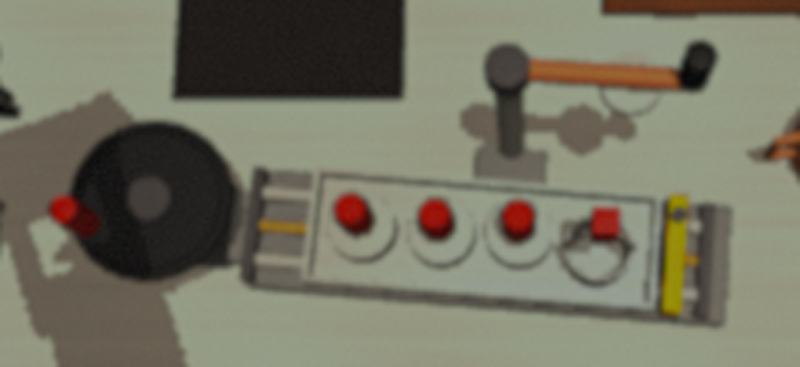

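Run:
```python
from h import *
pw=get_image("wrist");pt=get_image("top");ps=get_image("side")
for p,u in ((pw,(313,193)),(pt,(160+64/3.333,130+209/3.333)),(ps,(250+202/3.527,120+53/3.53))):
    X=atz(p,u,.152);v=X[:2]-[.616,.3025];print(X.round(4),np.degrees(np.arctan2(v[1],v[0])),np.hypot(*v))
cv2.imwrite("pics/za.png",cv2.resize(ps["image"][235:265,315:365,::-1],(800,480),interpolation=cv2.INTER_CUBIC))
cv2.imwrite("pics/zb.png",cv2.resize(pt["image"][180:230,330:385,::-1],(660,600),interpolation=cv2.INTER_CUBIC))
```

```text
[0.597  0.3484 0.152 ] 112.44547333330566 0.04963343012645963
[0.5942 0.3452 0.152 ] 117.00165711521883 0.04791562170513043
[0.595  0.3452 0.152 ] 116.17724243281333 0.047631851241067884
```

View pics/za.png

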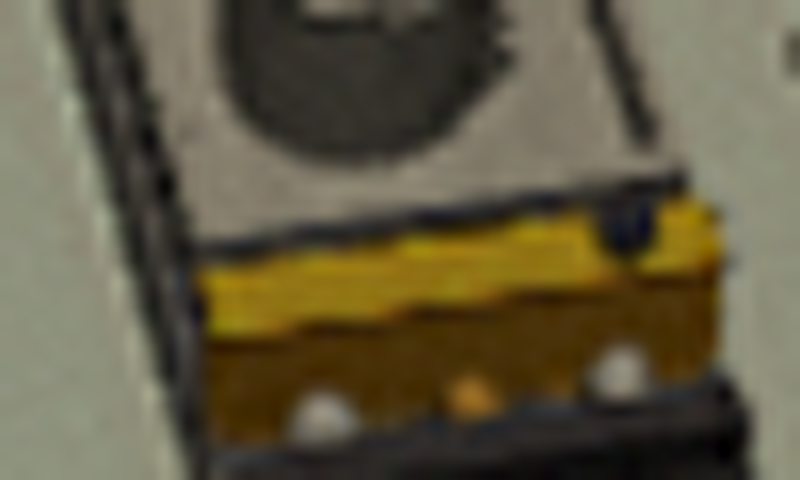

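View pics/zb.png

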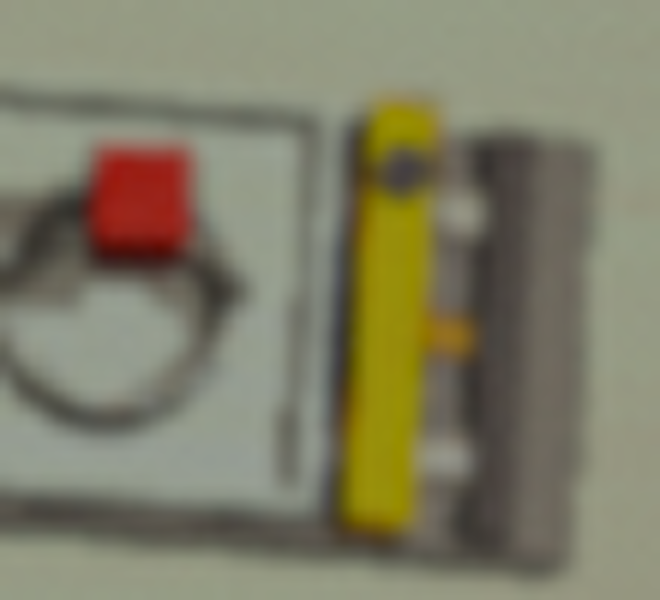

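The crank sits at about 112–116°, where the contact force falls to zero, and the nose is against the stop in both views. The tools are upright and the spray arm is still clear. Now back to the spray knob.

Run:
```python
from h import *
plan([((.64,.25,.335),-5),((.6672,-.0975,.335),-5),((.6672,-.0975,.236),-5)])
```

```text
t 38.95 pos [0.6016 0.3464 0.256 ] jaw -4.7 w 0.0554 F [-0.2 -0.5 -1.4] tilt [-0.002 -0.001 -1.   ]
[[-0.53, -0.62, 0.31, 0.0], [-0.53, -0.62, 0.31, 0.0], [-0.53, -0.62, 0.31, 0.0], [0.0, -0.86, 0.14, 0.0], [0.0, -0.86, 0.14, 0.0]]
[[0.0, -0.86, 0.14, 0.0], [0.0, -0.86, 0.14, 0.0], [0.0, -0.86, 0.14, 0.0], [0.0, -0.86, 0.14, 0.0], [0.0, -0.86, 0.14, 0.0]]
[[0.0, -0.86, 0.14, 0.0], [0.66, -0.0, -0.01, 0.0], [0.66, -0.0, -0.01, 0.0], [0.66, -0.0, -0.01, 0.0]]
```

Call:
drive_tool --targets '[[[-0.53,-0.62,0.31,0,0,0,0.3],[-0.53,-0.62,0.31,0,0,0,0.3],[-0.53,-0.62,0.31,0,0,0,0.3],[0,-0.86,0.14,0,0,0,0.3],[0,-0.86,0.14,0,0,0,0.3]]]'

```text
time_s: 39.45
position: [0.6477, 0.1618, 0.3367]
tool_rot: [[0.0, 0.081, 0.997], [0.0, 0.997, -0.081], [-1.0, 0.0, 0.0]]
ft_force: [0.5, -1.1, -0.3]
grip_width: 0.0552
```

Call:
drive_tool --targets '[[[0,-0.86,0.14,0,0,0,0.4],[0,-0.86,0.14,0,0,0,0.4],[0,-0.86,0.14,0,0,0,0.4],[0,-0.86,0.14,0,0,0,0.4],[0,-0.86,0.14,0,0,0,0.4]]]'

```text
time_s: 39.95
position: [0.6646, -0.0557, 0.3363]
tool_rot: [[-0.001, 0.082, 0.997], [0.0, 0.997, -0.082], [-1.0, 0.0, -0.001]]
ft_force: [1.0, 0.0, 0.6]
grip_width: 0.0599
```

Call:
drive_tool --targets '[[[0,-0.86,0.14,0,0,0,0.4],[0,0,0,0,0,0,0.4],[0,0,0,0,0,0,0.4]]]'

```text
time_s: 40.25
position: [0.6681, -0.0981, 0.336]
tool_rot: [[-0.001, 0.083, 0.997], [0.001, 0.997, -0.083], [-1.0, 0.001, -0.001]]
ft_force: [-0.6, 0.7, -0.2]
grip_width: 0.0601
```

Run:
```python
from h import *
plan([((.6672,-.0975,.235),-5)])
pw=get_image("wrist"); cv2.imwrite("pics/zc.png",pw["image"][:,:,::-1])
print(proj(pw,(.668,-.0976,.268)))
```

```text
t 40.25 pos [ 0.6681 -0.0981  0.336 ] jaw -4.79 w 0.0601 F [-0.6  0.7 -0.2] tilt [-0.001  0.001 -1.   ]
[[0.67, 0.0, -0.01, 0.0], [0.67, 0.0, -0.01, 0.0], [0.67, 0.0, -0.01, 0.0]]
[318.12365216 209.52380611]
```

View pics/zc.png

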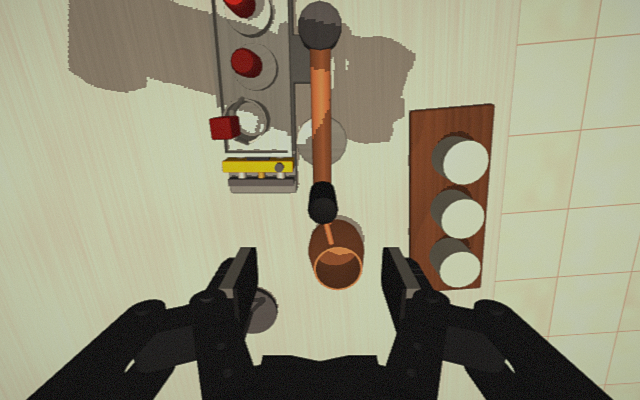

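The knob is at (322,208), aligned. I'll descend and grip.

Call:
drive_tool --targets '[[[0.67,0,0.01,0,0,0,0.4],[0.67,0,0,0,0,0,0.4],[0.66,0,0,0,0,0,0.4],[0,0,0,0,0,0,0],[0,0,0,0,0,0,-1]]]'

```text
time_s: 40.8
position: [0.6689, -0.0962, 0.238]
tool_rot: [[0.001, 0.08, 0.997], [-0.0, 0.997, -0.08], [-1.0, -0.0, 0.001]]
ft_force: [0.4, -0.3, 1.3]
grip_width: 0.0312
```

Call:
drive_tool --targets '[[[0,0,0,0,0,0,-1],[0,0,0,0,0,0,-1],[0,0,0,0,0,0,-1],[0,0,0,0,0,0,-1]]]'

```text
time_s: 41.2
position: [0.6694, -0.0968, 0.2394]
tool_rot: [[0.005, 0.081, 0.997], [-0.0, 0.997, -0.081], [-1.0, 0.0, 0.005]]
ft_force: [2.0, 3.4, 6.2]
grip_width: 0.0208
```

Run:
```python
from h import *
s=observe();p=np.array(s["position"]);H=np.array([.6786,.0266])
v=p[:2]-H; a0=np.degrees(np.arctan2(v[1],v[0]))%360;r=np.hypot(*v);print(a0,r)
R=np.array(s["tool_rot"]);phi=np.degrees(np.arctan2(R[1,2],R[0,2]))
end=175.3+1.0; n=13; w=[]
for i in range(1,n+1):
    a=a0+(end-a0)*i/n
    w.append(((H[0]+.125*np.cos(np.radians(a)),H[1]+.125*np.sin(np.radians(a)),p[2]),phi+a-a0))
plan(w)
```

```text
265.7297294232649 0.12370312309660735
t 41.2 pos [ 0.6694 -0.0968  0.2394] jaw -4.65 w 0.0208 F [2.  3.4 6.2] tilt [ 0.005 -0.    -1.   ]
[[0.0, -0.01, -0.3, 0.12], [0.0, 0.02, -0.3, 0.12], [0.0, 0.01, -0.3, 0.12], [0.0, 0.02, -0.3, 0.12], [0.0, 0.01, -0.3, 0.12]]
[[0.0, 0.02, -0.3, 0.12], [0.0, 0.02, -0.3, 0.12], [0.0, 0.01, -0.3, 0.12], [0.0, 0.02, -0.3, 0.12], [0.0, 0.02, -0.3, 0.12]]
[[0.0, 0.01, -0.3, 0.12], [0.0, 0.02, -0.3, 0.12], [0.0, 0.02, -0.3, 0.12]]
```

Call:
drive_tool --targets '[[[-0.02,0.01,-0.3,0.12,0,0,-1],[0,0.02,-0.3,0.12,0,0,-1],[0,0.01,-0.3,0.12,0,0,-1],[0,0.02,-0.3,0.12,0,0,-1],[0,0.01,-0.3,0.12,0,0,-1]]]'

```text
time_s: 41.7
position: [0.6006, -0.0695, 0.2394]
tool_rot: [[0.006, 0.634, 0.774], [0.001, 0.774, -0.634], [-1.0, 0.005, 0.004]]
ft_force: [11.2, 9.6, 1.1]
grip_width: 0.0207
```

Call:
drive_tool --targets '[[[0,0.02,-0.3,0.12,0,0,-1],[0,0.02,-0.3,0.12,0,0,-1],[0,0.02,-0.3,0.12,0,0,-1],[0,0.02,-0.3,0.12,0,0,-1],[0,0.02,-0.3,0.12,0,0,-1]]]'

```text
time_s: 42.2
position: [0.5599, -0.0087, 0.2394]
tool_rot: [[0.005, 0.96, 0.28], [-0.001, 0.28, -0.96], [-1.0, 0.005, 0.003]]
ft_force: [8.1, 1.0, -0.2]
grip_width: 0.0211
```

Call:
drive_tool --targets '[[[0,0.01,-0.3,0.12,0,0,-1],[0,0.02,-0.3,0.12,0,0,-1],[0,0,0,0,0,0,-1]]]'

```text
time_s: 42.5
position: [0.5547, 0.0215, 0.2394]
tool_rot: [[0.005, 0.999, 0.046], [-0.001, 0.046, -0.999], [-1.0, 0.005, 0.001]]
ft_force: [4.4, -1.2, 1.4]
grip_width: 0.0209
```

Run:
```python
from h import *
s=observe();p=np.array(s["position"]);H=np.array([.6786,.0266])
v=p[:2]-H; a0=np.degrees(np.arctan2(v[1],v[0]))%360;r=np.hypot(*v);print(a0,r,np.radians(a0-175.3))
R=np.array(s["tool_rot"]);phi=np.degrees(np.arctan2(R[1,2],R[0,2]))
end=175.3+.5; w=[]
for i in range(1,3):
    a=a0+(end-a0)*i/2
    w.append(((H[0]+.125*np.cos(np.radians(a)),H[1]+.125*np.sin(np.radians(a)),p[2]),phi+a-a0))
plan(w)
```

```text
182.34267236143077 0.12396744723484265 0.12291782084617088
t 42.5 pos [0.5547 0.0215 0.2394] jaw -87.35 w 0.0209 F [ 4.4 -1.2  1.4] tilt [ 0.005 -0.001 -1.   ]
[[0.0, -0.02, -0.14, 0.06], [0.0, 0.01, -0.15, 0.05]]
```

Another 0.12 rad to go. I'll push up to the hard stop gently.

Call:
drive_tool --targets '[[[0,0.01,-0.14,0.06,0,0,-1],[0,0.01,-0.15,0.05,0,0,-1],[0,0,0,0,0,0,-1]]]'

```text
time_s: 42.8
position: [0.5549, 0.0351, 0.2394]
tool_rot: [[0.003, 0.998, -0.062], [-0.001, -0.061, -0.998], [-1.0, 0.003, 0.001]]
ft_force: [-0.3, -1.2, 6.9]
grip_width: 0.0207
```

Call:
drive_tool --targets '[[[0,0,-0.06,0.02,0,0,-1],[0,0,0,0,0,0,-1]]]'

```text
time_s: 43.0
position: [0.5551, 0.0372, 0.2394]
tool_rot: [[0.003, 0.997, -0.081], [-0.002, -0.081, -0.997], [-1.0, 0.003, 0.002]]
ft_force: [0.1, -3.1, 7.2]
grip_width: 0.0211
```

Call:
drive_tool --targets '[[[0,0,-0.06,0.01,0,0,-1],[0,0,0,0,0,0,-1]]]'

```text
time_s: 43.2
position: [0.555, 0.0373, 0.2393]
tool_rot: [[0.002, 0.996, -0.092], [-0.008, -0.092, -0.996], [-1.0, 0.002, 0.008]]
ft_force: [-3.9, -17.8, 6.5]
grip_width: 0.0212
```

Call:
drive_tool --targets '[[[0,0,0,0,0,0,0],[0,0,0,0,0,0,0.3],[0,0,0,0,0,0,0.3],[0,0,0,0,0,0,0.3]]]'

```text
time_s: 43.6
position: [0.5547, 0.0413, 0.2378]
tool_rot: [[-0.0, 0.996, -0.09], [0.0, -0.09, -0.996], [-1.0, -0.0, -0.0]]
ft_force: [1.0, -0.3, -0.7]
grip_width: 0.0552
```

Call:
drive_tool --targets '[[[-0.4,0,0,0,0,0,0.3],[-0.9,0,0,0,0,0,0.3],[-0.9,0,0,0,0,0,0.3],[0,-0.9,0,0,0,0,0.3],[0,-0.9,0,0,0,0,0.3]]]'

```text
time_s: 44.1
position: [0.4649, 0.0494, 0.3486]
tool_rot: [[0.003, 0.996, -0.091], [-0.0, -0.091, -0.996], [-1.0, 0.003, 0.0]]
ft_force: [0.4, -0.4, -0.2]
grip_width: 0.0557
```

Call:
drive_tool --targets '[[[0,-0.9,0,0,0,0,0.3],[0,-0.9,0,0,0,0,0.3],[0,0,0,0,0,0,0.3]]]'

```text
time_s: 44.4
position: [0.3714, 0.0585, 0.3487]
tool_rot: [[0.001, 0.996, -0.09], [-0.0, -0.09, -0.996], [-1.0, 0.001, 0.0]]
ft_force: [-0.8, 0.1, -0.1]
grip_width: 0.0558
```

Run:
```python
from h import *
plan([])
ps=get_image("side"); cv2.imwrite("pics/zd_s.png",cv2.resize(ps["image"][120:300,250:410,::-1],(533,600),interpolation=cv2.INTER_CUBIC))
pt=get_image("top"); cv2.imwrite("pics/zd_t.png",cv2.resize(pt["image"][130:280,160:430,::-1],(800,444),interpolation=cv2.INTER_CUBIC))
pw=get_image("wrist"); cv2.imwrite("pics/zd_w.png",pw["image"][:,:,::-1])
```

```text
t 44.4 pos [0.3714 0.0585 0.3487] jaw -95.15 w 0.0558 F [-0.8  0.1 -0.1] tilt [ 0.001 -0.    -1.   ]
```

View pics/zd_s.png

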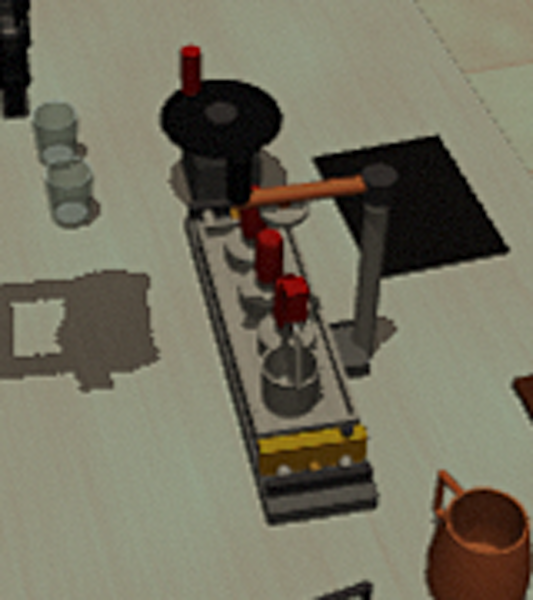

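View pics/zd_t.png

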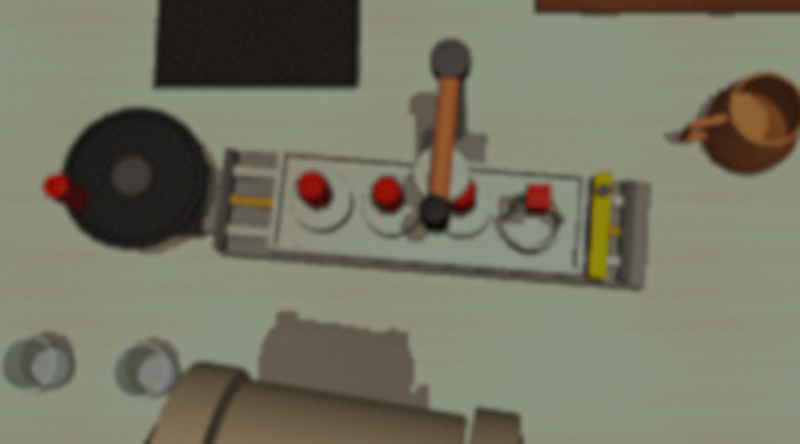

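View pics/zd_w.png

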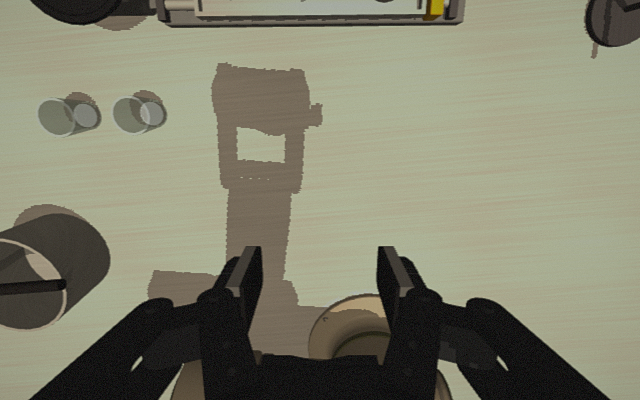

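The arm is home against its hard stop and the robot is clear. The carriage is on the stop with all four items upright, and the jug and glasses haven't moved. Handing in.

```bash
python3 -c "
from rig import close_job
print(close_job())"
```

```text
the job is handed in; nothing more can be done
None
```

The rinser is loaded and the job is handed in at about 44 s on the robot's clock; no verdict was reported.

I swung the spray arm clear to about 1.57 rad, then stood the basket and all three tampers in the tray. I wound the handwheel about 1.8 turns to the stop, then swung the arm home and let go.

**Last checks:**
- **Tools:** the final top and side pictures show all four items upright and inside the tray.
- **Carriage:** the wheel went stiff, with the wrist force peaking near 82 N (limit 120 N). I relaxed to about 17 N before letting go, and the crank stayed where the contact force fades out. The 45 mm wound matches the gap of about 45 mm that I measured at the start. I did not measure the remaining gap to the millimetre.
- **Spray arm:** it met its hard stop at 0 rad, with about 18 N sideways, and sits straight across the bed.
- **Bystanders:** the jug and glasses look unmoved, and the robot touches nothing.

**Disagreements:** the top and wrist cameras differed by about 9 mm on the tray's centre. I used a value in between and corrected it by the tray walls in the wrist pictures. The last crank readings differed by about 4°, which is 0.3 mm of carriage travel.

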